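Scrape spilled tube caps off a bench shovel into the carousel

TASK

Turn the round parts carousel until its wide half-round compartment faces the pointer on its base. Draw the loaded bench shovel out from under the riser, keeping it level (the loop over its blade is there for that), and set it down flat on the open desk, clear of the riser; then take it by its handle, press the front edge of the blade down on the carousel's rim at the wide compartment with all four caps still on it, and only then tip it there so that all four slide off into that compartment. Finally lay the empty shovel flat on the desk and let go; do not push hard on the carousel, and leave the strip bottle, dropper bottle and lancet box standing where they are.

Things in the scene. Friction and masses are not known exactly. Their poses are not given: they have to be found in the camera images.
- carousel_base: fixed black base disc of the carousel, diameter 170, 12 high, standing on the desk. Origin on the desk under the turning axis, z up. Its pointer, a flat tab 22 wide and 10 high, sticks out along -x to 122 from the axis. The drum above it is 210 in diameter.
- carousel (a joint): angle of the carousel drum on its base, rad, positive counter-clockwise from above; at 0 the middle of the wide compartment is over the pointer. Stiff hinge (0.25 N m of friction), stays where it is left, range -2.6 to 2.6; starts between 0.5 and 1.45.
- carousel_center (a point): point on the turning axis at the drum's inner floor, 18 above the desk; turns with the drum. White drum: outer radius 105, wall about 4.5, rim 58 above the desk (40 above this point). A wall 36 high along y through the axis halves it: the wide, empty compartment is the whole half on the -x side; the +x half is split in three narrow ones with other small parts (fixed). A grey post, diameter 24, stands on the axis.
- carousel_knob (a point): centre of the grey bar knob on top of the post, 105 above the desk, turning with the drum. The bar is 54 long (along x), 14 wide (y), 26 high (92 to 118 above the desk).
- riser: fixed white desk riser, board 300 (x) by 180 (y), top 90 above the desk, underside 75 above it, end panels 14 thick along y at x = +-138; open along y. Origin on the desk under its centre. A tube pack (188 along x, 143 along y, 105 high, centred at x = +40) and a stack of cards lie on it.
- shovel: bench shovel, about 0.21 kg, lying flat at the start. Origin under the middle of its back wall (on the desk when it lies flat); x points forward to the edge, z up. Polished slippery aluminium blade 100 long (x 0 to 100), 80 wide, 3 thick (2 in the last 17), friction about 0.35: caps start to slide when it is tipped roughly 16 to 23 degrees. Side lips 16 high up to x = 85, back wall 24 high, flat open front edge. Handle behind it, loop over the blade.
- shovel_handle: the shovel's straight black handle, rigid with the shovel, its frame that of shovel. Bar from x = -10 to -150, 22 wide (y), 16 high, its middle 26 above the desk when flat; a foot at x = -133 to -147 reaches down to the desk. At the start it lies under the riser, with about 40 of it showing.
- shovel_edge (a point): middle of the blade's front edge, on the underside (x = 100 of the shovel).
- shovel_loop (a point): middle of the shovel's carrying loop, a black bar across the blade (along y, 81 long), 10 thick along x, 14 high, 75 above the desk when flat, carried by flat posts at both sides. At x = 45 of the shovel; the loaded shovel's centre of mass is at about x = 4, so grip the loop firmly to keep it level.
- shovel_end (a point): rear end of the handle (x = -150, z = 26 of the shovel).
- cap1: white tube cap, ribbed cylinder 20 in diameter, 12 high, 10 g, on the shovel blade at the start; origin in the middle of its underside.
- cap2: white tube cap, ribbed cylinder 20 in diameter, 12 high, 10 g, on the shovel blade at the start; origin in the middle of its underside.
- cap3: white tube cap, ribbed cylinder 20 in diameter, 12 high, 10 g, on the shovel blade at the start; origin in the middle of its underside.
- cap4: white tube cap, ribbed cylinder 20 in diameter, 12 high, 10 g, on the shovel blade at the start; origin in the middle of its underside.
- strip_bottle: loose bystander: white bottle with black cap, diameter 50, 133 high; origin at its underside.
- teal_box: loose bystander: small box of lancets with gilt sides, 66 by 70, 46 high; origin at its underside.
- dropper: loose bystander: small white dropper bottle, diameter 26, 62 high; origin at its underside.

How it is judged:
On the way, in this order (a step that is already met when the one before it is completed fails the run):
1. the loaded shovel is set down flat on the desk, wholly out from under the riser, and let go (y of shovel_end in the frame of riser above 0.09 m and distance of shovel from where it was at the start of the episode above 0.08 m and contact force between the fingers and shovel below 0.1 N and height (world z) of shovel below 0.008 m and angle between shovel's own z axis and vertical below 0.06 rad and linear speed of shovel below 0.02 m/s and distance between each of cap1, cap2, cap3, cap4 and shovel_loop below 0.1 m), for 0.2 s.
2. held by its handle, the blade's front edge presses on the carousel's rim with all four caps still on the blade and the wide compartment at the pointer (contact force between the fingers and shovel_handle above 1 N and contact force between shovel and carousel_base above 1 N and horizontal distance between shovel_edge and carousel_center between 0.05 and 0.112 m and height (world z) of shovel_edge below 0.085 m and value of joint carousel between -0.25 and 0.25 rad and distance between each of cap1, cap2, cap3, cap4 and shovel_loop below 0.1 m), for 0.1 s.
3. all four caps are in the wide compartment, the edge still at the rim and the shovel held by its handle (contact force between the fingers and shovel_handle above 1 N and horizontal distance between shovel_edge and carousel_center between 0.05 and 0.112 m and height (world z) of shovel_edge below 0.085 m and value of joint carousel between -0.25 and 0.25 rad and x of each of cap1, cap2, cap3, cap4 in the frame of carousel_center below 0 m and horizontal distance between each of cap1, cap2, cap3, cap4 and carousel_center below 0.105 m and z of each of cap1, cap2, cap3, cap4 in the frame of carousel_center below 0.036 m), for 0.1 s.
At the end, for the whole second after the job is handed in: All four caps lie in the carousel's wide compartment (below its rim), that compartment faces the pointer within 0.25 rad, and the shovel lies flat on the desk (within 0.06 rad, origin no more than 8 mm up), released and at rest (x of each of cap1, cap2, cap3, cap4 in the frame of carousel_center below 0 m and horizontal distance between each of cap1, cap2, cap3, cap4 and carousel_center below 0.105 m and z of each of cap1, cap2, cap3, cap4 in the frame of carousel_center below 0.036 m and value of joint carousel between -0.25 and 0.25 rad and height (world z) of shovel below 0.008 m and angle between shovel's own z axis and vertical below 0.06 rad and linear speed of shovel below 0.02 m/s and contact force between the fingers and shovel below 0.1 N); the robot touches nothing.
It fails at once if the strip bottle is pushed more than 30 mm or tipped (distance of strip_bottle from where it was at the start of the episode above 0.03 m or angle between strip_bottle's own z axis and vertical above 0.3 rad).
It fails at once if the lancet box is pushed more than 30 mm or tipped (distance of teal_box from where it was at the start of the episode above 0.03 m or angle between teal_box's own z axis and vertical above 0.3 rad).
It fails at once if the dropper bottle is pushed more than 30 mm or tipped (distance of dropper from where it was at the start of the episode above 0.03 m or angle between dropper's own z axis and vertical above 0.3 rad).
It fails at once if the shovel is pushed against the carousel with more than 30 N (contact force between shovel and carousel_base above 30 N).
It also fails if it takes over 64 s, if anything falls off the work surface, if the arm or the gripper's body presses on something with over 40 N, if the wrist force passes 120 N, or if a joint passes its speed limit or range.

ROBOT

A 6-joint arm with a two-finger parallel gripper is mounted at the origin on a cart in front of the work surface, level with it; the furniture and walls round the work are solid. World frame = base frame: x ahead of the robot, y to its left, z up, the work surface at z = 0. Lengths are in m, angles in rad, forces in N, time in s.
With the tool pointing down it reaches from about 0.35 to 0.775 m from the base axis. Payload 5.5 kg.
Tool frame: the origin (TCP) lies between the finger pads; the fingertips stand 22 mm ahead of it and the grasp point (between the pads) lies 3 mm ahead of it (env.finger_overhang is the distance from the TCP to the fingertips, in m); y points along the fingers, x is the direction in which the jaws open and shut, and the axes are right-handed (so a half turn about y gives the same grasp; the last joint's range is limited). The gripper opens to 85 mm and grips with 20 to 120 N. Pads are 22 mm wide; open, the fingers measure 114 mm over their backs; the gripper's body (76 mm by 85 mm) begins 54 mm behind the grasp point. The pads swing forward as they close: fully open they stand 13 mm farther back than shut.
Start: joints at [-1.454, 0.313, 0.046, 1.304, 0, 1.431], TCP at [0.146, -0.556, 0.253] pointing down, gripper open.
Joint ranges: [-2.76, 2.76], [-0.86, 1.69], [-1.03, 1.26], [-2.2, 2.34], [-1.47, 1.5], [-3.14, 3.14]. Speed limits (rad/s): [2.57, 2.57, 3.14, 3.14, 3.14, 3.14].

INTERFACE

Orientations are given as a unit quaternion [w, x, y, z].
In Python, from workcell import monitor, cams, job, env gives the robot as it stands.
- The arm moves only by the tool drive_tool, never from a script. Its argument "plan" is text: rows parted by semicolons, each of 7 numbers parted by spaces: the opening, from -1 (shut) to 1 (fully open), then the shift along the tool's x, y, z in mm, then the turn, a rotation vector about the tool's x, y, z in degrees. In form: gripper x y z rx ry rz; .... A call has 1 to 8 rows; each row shifts and turns the pose as measured when the row begins, along the tool's axes as they then stand; what a row does not reach is not made up. A row lasts 1/8 s, in which the tool goes at most 62.5 mm and 10.7 degrees, less where a joint would pass 70% of its speed; a pose out of reach is approached as far as the arm can. A call is refused whole if a number of a shift passes 62.5 or a number of a turn 10.7, either way. A call with a gripper value outside its range is refused whole. The fingers move at their own pace and stop on an object; "grip_force" is the grip in N (left out, the last holds). Time passes only in rows, so rows that do not move let the fingers close. It gives the time, the measured TCP pose, the force and the opening at its end, in the units of the state.
- monitor.get_state(): the state, without advancing time (a new reading comes with each control period).
- cams.read_camera(name): name is "side" or "top" or "wrist"; returns (picture, depth): 420x560x3 uint8, red, green, blue; 420x560 float32, m along the optical axis (not along the pixel's ray), 0 where there is no reading.
- cams.calibration(name): a dict with "fx", "fy", "cx", "cy" (pixels), "R" (3x3) and "t" (3): a world point X has camera coordinates R X + t. Camera axes: x right, y down, z forward; pixel columns grow to the right and rows downward; lengths in m; the calibration is good to about 2 mm. A picture is of the moment at which its call begins: read the wrist's pose just before it. calibration takes no time and is no camera call; for the wrist camera it gives the pose at the moment of the call.
- job.hand_in(): hands the job in, once; it reports no verdict.
The state is a dict: "clock": time; "joint_pos": joint angles; "qvel": joint speeds; "tau": joint torques, N m; "tcp_pos": TCP position; "orientation": TCP orientation; "wrist_force": force on the tool from outside, world axes, zero at the start; "ft_torque": the same for the moment, N m; "finger_gap": finger opening in m.
Only numpy, scipy, OpenCV 4.12 (cv2) and the standard library are available. Lean on these libraries where they do the work, as an engineer would, in place of code of your own. Each camera call takes 0.05 s, during which the arm holds its last target.

## Working session

There is one attempt and no reset: what is moved stays moved. The work goes in short steps, Python scripts to look and compute and a tool call to move; the robot and the scene stay as the last step left them, time stands still between calls to the robot, and variables do not carry over. Pictures are saved under pics/ and viewed, and the job is handed in when it is done.

Besides the shell and the picture viewer there is one more tool, called after "Call:" by a JSON object that holds its "op" and its "data". drive_tool: Moves the arm, as the interface text tells. Its arguments: {"type":"object","properties":{"plan":{"type":"string"},"grip_force":{"type":"number"}},"required":["plan"]}

```bash
ls; mkdir -p pics
python3 - <<'E'
from workcell import monitor,cams,env
import cv2
s=monitor.get_state();print({k:s[k] for k in s if k in('clock','tcp_pos','orientation','finger_gap')},env.finger_overhang)
import numpy as np
for n in('side','top','wrist'):
    p,d=cams.read_camera(n);cv2.imwrite(f'pics/{n}0.png',p[:,:,::-1]);np.savez(f'pics/{n}0.npz',p=p,d=d,**cams.calibration(n))
    c=cams.calibration(n);print(n,c['fx'],np.round(c['R'],3).tolist(),np.round(c['t'],3).tolist(), (d==0).mean())
E
```

```text
pics
{'clock': 0.0, 'tcp_pos': array([ 0.14597009, -0.55565906,  0.25238236]), 'orientation': array([ 0.56037204, -0.55943293,  0.43233889, -0.43139432]), 'finger_gap': 0.08589428520363276} 0.022
side 532.0827672697912 [[0.202, -0.979, 0.008], [-0.416, -0.094, -0.904], [0.887, 0.179, -0.427]] [-0.291, 0.315, 1.104] 0.0040391156462585035
top 388.64656757710844 [[0.016, -1.0, 0.023], [-0.987, -0.02, -0.158], [0.159, -0.02, -0.987]] [-0.221, 0.534, 0.965] 0.0039625850340136055
wrist 346.179981947357 [[0.254, -0.967, -0.001], [-0.926, -0.243, 0.287], [-0.278, -0.072, -0.958]] [-0.573, -0.037, 0.378] 0.0037712585034013605
```

View pics/side0.png

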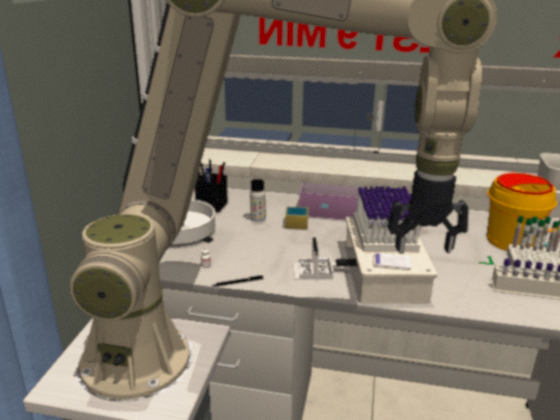

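View pics/top0.png

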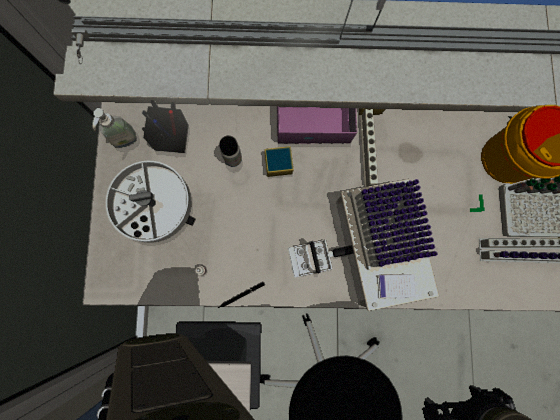

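View pics/wrist0.png

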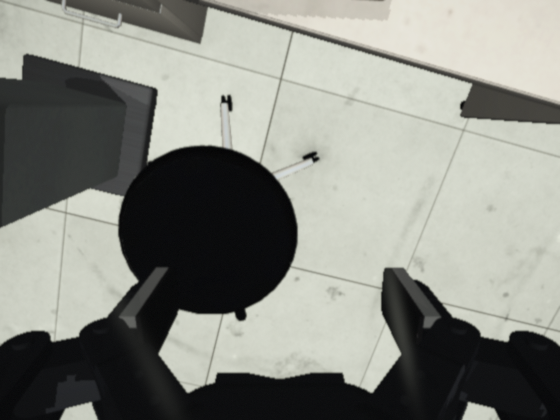

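```bash
cat > h.py <<'E'
import numpy as np,cv2
from workcell import monitor,cams,env
class V:
    def __init__(s,name,live=True,f=None):
        if live:
            c=cams.calibration(name);s.p,s.d=cams.read_camera(name)
            if name!='x': np.savez(f or f'pics/last_{name}.npz',p=s.p,d=s.d,**c)
        else:
            z=np.load(name);s.p,s.d=z['p'],z['d'];c={k:z[k] for k in('fx','fy','cx','cy','R','t')}
        s.c=c;s.R=np.array(c['R']);s.t=np.array(c['t']);s.o=-s.R.T@s.t
    def ray(s,u,v):
        c=s.c;return s.R.T@np.array([(u-c['cx'])/c['fx'],(v-c['cy'])/c['fy'],1.])
    def plane(s,u,v,z):
        r=s.ray(u,v);return s.o+r*(z-s.o[2])/r[2]
    def pt(s,u,v,depth=None):
        return s.o+s.ray(u,v)*(s.d[int(round(v)),int(round(u))] if depth is None else depth)
    def proj(s,X):
        q=s.R@np.array(X)+s.t;c=s.c;return np.array([c['fx']*q[0]/q[2]+c['cx'],c['fy']*q[1]/q[2]+c['cy']])
    def cloud(s):
        c=s.c;v,u=np.mgrid[:s.d.shape[0],:s.d.shape[1]]
        P=np.stack([(u-c['cx'])/c['fx']*s.d,(v-c['cy'])/c['fy']*s.d,s.d],-1)
        return (P-s.t)@s.R
    def save(s,fn,box=None,k=1):
        p=s.p if box is None else s.p[box[1]:box[3],box[0]:box[2]]
        cv2.imwrite(fn,cv2.resize(p[:,:,::-1],None,fx=k,fy=k,interpolation=cv2.INTER_CUBIC))
def tri(v1,p1,v2,p2):
    a,b=v1.ray(*p1),v2.ray(*p2);a/=np.linalg.norm(a);b/=np.linalg.norm(b)
    A=np.stack([a,-b],1);x=np.linalg.lstsq(A,v2.o-v1.o,rcond=None)[0]
    P,Q=v1.o+a*x[0],v2.o+b*x[1];return (P+Q)/2,np.linalg.norm(P-Q)
E
python3 - <<'E'
from h import *
T=V('pics/top0.npz',0);S=V('pics/side0.npz',0)
T.save('pics/t1.png',(270,160,450,320),4.4);T.save('pics/t2.png',(90,90,310,310),2.7);S.save('pics/s1.png',(140,160,440,310),2.6)
C=T.cloud()
for n,(u,v) in dict(bottlecap=(228,145),teal=(279,161),dropper=(200,268),loop=(316,257),handle=(340,252),post=(148,200),rimR=(187,200),desk=(260,210),cards=(400,287)).items(): print(n,np.round(T.pt(u,v),3))
E
```

```text
bottlecap [ 0.685 -0.096  0.129]
teal [ 0.673 -0.224  0.043]
dropper [ 0.388 -0.028  0.048]
loop [ 0.419 -0.317  0.082]
handle [ 0.435 -0.387  0.03 ]
post [0.551 0.099 0.095]
rimR [0.559 0.011 0.059]
desk [ 0.547 -0.176 -0.002]
cards [ 0.35  -0.516  0.102]
```

View pics/t1.png

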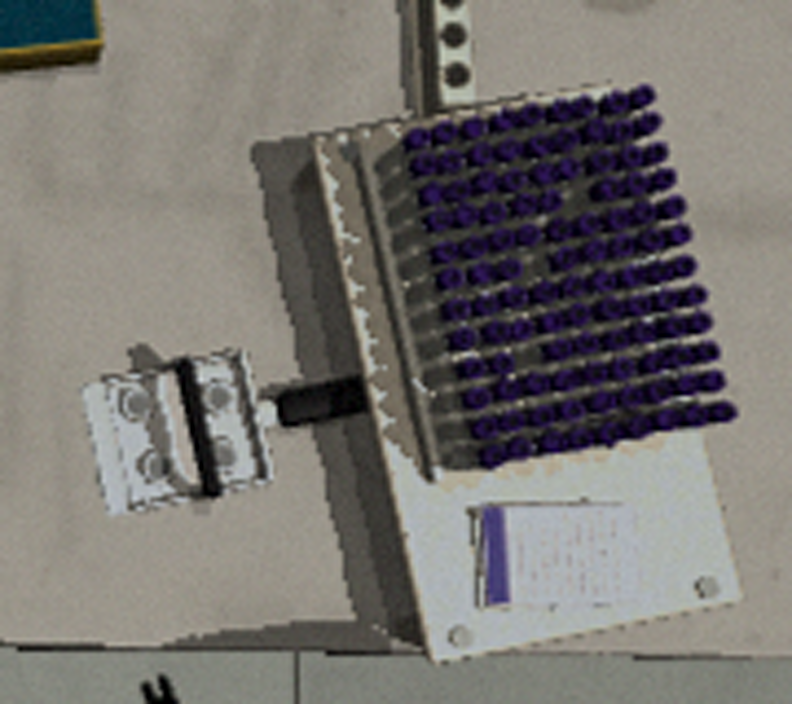

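View pics/t2.png

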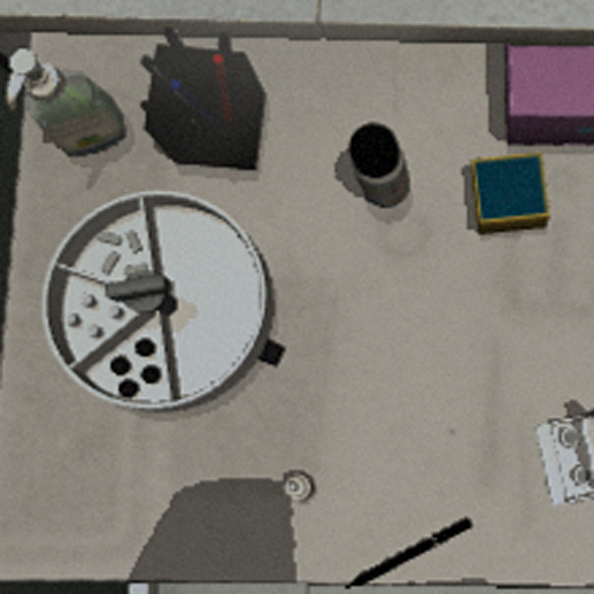

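View pics/s1.png

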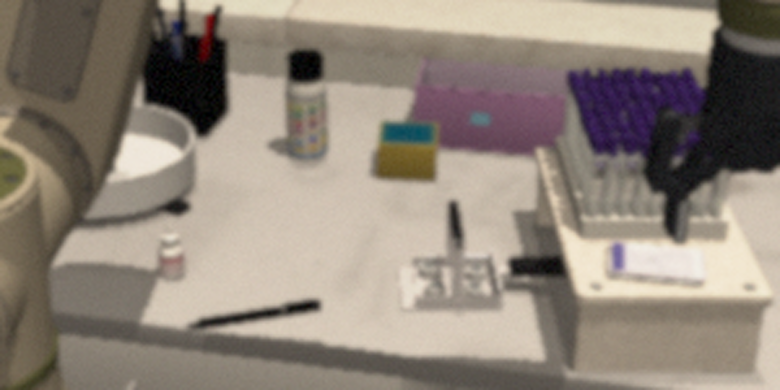

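Run:
```python
from h import *
T=V('pics/top0.npz',0);S=V('pics/side0.npz',0)
P=T.cloud();x,y,z=P[...,0],P[...,1],P[...,2]
# rim: points with z 0.05..0.064 near
m=(abs(z-0.058)<0.006)&(np.hypot(x-0.55,y-0.1)<0.13)
m&=np.hypot(x-0.55,y-0.1)>0.085
A=P[m]
for i in range(4):
    M=np.c_[2*A[:,:2],np.ones(len(A))];s=np.linalg.lstsq(M,(A[:,:2]**2).sum(1),rcond=None)[0]
    c=s[:2];r=np.sqrt(s[2]+c@c);e=abs(np.hypot(*(A[:,:2]-c).T)-r);A=A[e<0.005]
print('car',c,r,len(A))
# pointer: dark px near right
c3=[90+272/2.7,90+351/2.7]
pp=T.plane(*c3,0.010);d=pp[:2]-c;print('pointer',pp,np.hypot(*d),'ang',np.arctan2(d[1],d[0]))
px=np.arctan2(-d[1],-d[0])
a=T.plane(90+147/2.7,90+197/2.7,.054)[:2];b=T.plane(90+176/2.7,90+398/2.7,.054)[:2]
dv=a-b;print('div',a,b,'mid',(a+b)/2,'ang of y axis',np.arctan2(dv[1],dv[0]))
# drum x axis = y axis -90 ; wide at -x
for n in('cards',):pass
k=[T.plane(90+u/2.7,90+v/2.7,.118) for u,v in((107,292),(163,283),(109,298))];print('knob',k)
# shovel loop & corners
f=lambda u,v:(270+u/4.4,160+v/4.4)
for n,u,v,h in(('loopA',187,362,.082),('loopB',210,494,.082),('edgeL',85,385,.002),('edgeR',112,513,.002),('backL',243,352,.024),('backR',268,478,.024),('hand0',280,405,.034),('hand1',362,392,.034),('rcorn1',313,135,.09),('rcorn2',435,662,.09),('rcorn3',742,600,.09)):
    print(n,np.round(T.plane(*f(u,v),h),4), np.round(T.pt(*f(u,v)),3))
```

```text
car [0.55795763 0.11288783] 0.10267983235956622 510
pointer [0.51434461 0.00804391 0.01      ] 0.11355326629239469 ang -1.965002585274154
div [0.65610875 0.12712724] [0.46240186 0.08687318] mid [0.55925531 0.10700021] ang of y axis 0.20489293334619693
knob [array([0.55012491, 0.13585252, 0.118     ]), array([0.5593001 , 0.08695806, 0.118     ]), array([0.54474197, 0.1336878 , 0.118     ])]
loopA [ 0.455  -0.3086  0.082 ] [ 0.455 -0.308  0.084]
loopB [ 0.3818 -0.3214  0.082 ] [ 0.382 -0.322  0.082]
edgeL [ 0.4464 -0.2563  0.002 ] [ 0.446 -0.256  0.001]
edgeR [ 0.37   -0.2733  0.002 ] [ 0.37  -0.274 -0.001]
backL [ 0.4662 -0.3493  0.024 ] [ 0.466 -0.35   0.022]
backR [ 0.392  -0.3637  0.024 ] [ 0.392 -0.364  0.021]
hand0 [ 0.4345 -0.3694  0.034 ] [ 0.435 -0.37   0.032]
hand1 [ 0.443  -0.4181  0.034 ] [ 0.443 -0.418  0.034]
rcorn1 [ 0.5853 -0.3797  0.09  ] [ 0.606 -0.398 -0.004]
rcorn2 [ 0.2934 -0.443   0.09  ] [ 0.293 -0.443  0.09 ]
rcorn3 [ 0.329  -0.6136  0.09  ] [ 0.324 -0.653  0.   ]
```

```bash
cat >> h.py <<'E'
from scipy.spatial.transform import Rotation as Ro, Slerp
def rot(q): return Ro.from_quat([q[1],q[2],q[3],q[0]])
def down(ang,pitch=0):
    """tool pointing down, tool x at world yaw ang"""
    x=np.array([np.cos(ang),np.sin(ang),0]);z=np.array([0,0,-1.]);y=np.cross(z,x)
    return Ro.from_matrix(np.stack([x,y,z],1))
def cur():
    s=monitor.get_state();return np.array(s['tcp_pos']),rot(s['orientation']),s
def plan(p1,R1,g=1,n=None,p0=None,R0=None,vmax=55,wmax=10):
    if p0 is None: p0,R0,_=cur()
    D=np.array(p1)-p0; w=(R0.inv()*R1).as_rotvec(degrees=True)
    if n is None: n=int(max(1,np.ceil(np.linalg.norm(D)*1000/vmax),np.ceil(np.linalg.norm(w)/wmax)))
    R=R0;rows=[]
    for i in range(n):
        d=R.inv().apply(D/n)*1000;rows.append(' '.join([f'{g:g}']+[f'{a:.1f}' for a in d]+[f'{a:.2f}' for a in w/n]));R=R*Ro.from_rotvec(w/n,degrees=True)
    for i in range(0,n,8):print('; '.join(rows[i:i+8]))
    return rows
def st():
    p,R,s=cur();M=R.as_matrix()
    print('t',round(s['clock'],2),'tcp',np.round(p,4),'x',np.round(M[:,0],3),'y',np.round(M[:,1],3),'z',np.round(M[:,2],3),'gap',round(s['finger_gap'],4),'F',np.round(s['wrist_force'],1),'q',np.round(s['joint_pos'],2))
E
python3 - <<'E'
from h import *
st()
for a in(.205,.205+np.pi):
    print(a);plan([.5575,.1105,.23],down(a))
E
```

```text
t 0.15 tcp [ 0.146  -0.5558  0.2526] x [ 0.254 -0.967 -0.001] y [-0.     0.001 -1.   ] z [0.967 0.254 0.   ] gap 0.0852 F [ 1.2 -0.2 -0.1] q [-1.45  0.31  0.05  1.3  -0.    1.43]
0.205
1 -36.0 1.6 37.8 -4.72 -4.47 -4.48; 1 -32.8 -4.4 40.4 -4.72 -4.47 -4.48; 1 -29.0 -10.2 42.2 -4.72 -4.47 -4.48; 1 -24.7 -15.8 43.2 -4.72 -4.47 -4.48; 1 -19.8 -21.1 43.5 -4.72 -4.47 -4.48; 1 -14.6 -26.0 42.9 -4.72 -4.47 -4.48; 1 -9.1 -30.4 41.5 -4.72 -4.47 -4.48; 1 -3.4 -34.2 39.3 -4.72 -4.47 -4.48
1 2.3 -37.4 36.4 -4.72 -4.47 -4.48; 1 8.0 -39.8 32.8 -4.72 -4.47 -4.48; 1 13.6 -41.5 28.6 -4.72 -4.47 -4.48; 1 19.0 -42.4 23.9 -4.72 -4.47 -4.48; 1 23.9 -42.5 18.7 -4.72 -4.47 -4.48; 1 28.5 -41.8 13.2 -4.72 -4.47 -4.48; 1 32.5 -40.2 7.4 -4.72 -4.47 -4.48
3.346592653589793
1 -36.0 1.6 37.8 -4.52 4.77 4.76; 1 -38.9 1.8 34.8 -4.52 4.77 4.76; 1 -41.5 2.5 31.7 -4.52 4.77 4.76; 1 -43.7 3.7 28.3 -4.52 4.77 4.76; 1 -45.6 5.3 25.0 -4.52 4.77 4.76; 1 -47.0 7.3 21.6 -4.52 4.77 4.76; 1 -47.9 9.7 18.3 -4.52 4.77 4.76; 1 -48.4 12.4 15.2 -4.52 4.77 4.76
1 -48.4 15.3 12.3 -4.52 4.77 4.76; 1 -47.9 18.5 9.6 -4.52 4.77 4.76; 1 -46.9 21.7 7.2 -4.52 4.77 4.76; 1 -45.5 25.1 5.2 -4.52 4.77 4.76; 1 -43.6 28.5 3.6 -4.52 4.77 4.76; 1 -41.4 31.8 2.4 -4.52 4.77 4.76; 1 -38.8 34.9 1.7 -4.52 4.77 4.76
```

```bash
cat >> h.py <<'E'
def down(ang,tilt=0,axis=None):
    x=np.array([np.cos(ang),np.sin(ang),0]);y=np.array([0,0,-1.]);z=np.cross(x,y)
    return Ro.from_matrix(np.stack([x,y,z],1))
E
python3 - <<'E'
from h import *
for a in(.205,.205+np.pi):
    print(a);plan([.5575,.1105,.23],down(a))
E
```

```text
0.205
1 -36.0 1.6 37.8 -0.00 -5.80 -0.00; 1 -32.0 1.6 41.3 -0.00 -5.80 -0.00; 1 -27.7 1.6 44.3 -0.00 -5.80 -0.00; 1 -23.0 1.5 46.9 -0.00 -5.80 -0.00; 1 -18.2 1.5 48.9 -0.00 -5.80 -0.00; 1 -13.1 1.5 50.5 -0.00 -5.80 -0.00; 1 -8.0 1.5 51.6 -0.00 -5.80 -0.00; 1 -2.7 1.5 52.1 -0.00 -5.80 -0.00
1 2.6 1.5 52.1 -0.00 -5.80 -0.00; 1 7.8 1.5 51.6 -0.00 -5.80 -0.00; 1 13.0 1.5 50.6 -0.00 -5.80 -0.00; 1 18.1 1.5 49.0 -0.00 -5.80 -0.00; 1 22.9 1.5 46.9 -0.00 -5.80 -0.00; 1 27.5 1.5 44.4 -0.00 -5.80 -0.00; 1 31.9 1.5 41.3 -0.00 -5.80 -0.00
3.346592653589793
1 -36.0 1.6 37.8 0.00 6.20 -0.00; 1 -39.9 1.6 33.7 0.00 6.20 -0.00; 1 -43.3 1.6 29.2 0.00 6.20 -0.00; 1 -46.2 1.6 24.4 0.00 6.20 -0.00; 1 -48.5 1.6 19.2 0.00 6.20 -0.00; 1 -50.3 1.6 13.9 0.00 6.20 -0.00; 1 -51.5 1.6 8.4 0.00 6.20 -0.00; 1 -52.1 1.5 2.8 0.00 6.20 -0.00
1 -52.1 1.5 -2.9 0.00 6.20 -0.00; 1 -51.5 1.5 -8.5 0.00 6.20 -0.00; 1 -50.3 1.5 -14.0 0.00 6.20 -0.00; 1 -48.5 1.5 -19.4 0.00 6.20 -0.00; 1 -46.1 1.5 -24.5 0.00 6.20 -0.00; 1 -43.2 1.5 -29.3 0.00 6.20 -0.00; 1 -39.8 1.5 -33.8 0.00 6.20 -0.00
```

Call:
{"op": "drive_tool", "data": {"plan": "1 -36 1.5 38 0 -5.8 0; 1 -32 1.5 41 0 -5.8 0; 1 -27.5 1.5 44 0 -5.8 0; 1 -23 1.5 47 0 -5.8 0; 1 -18 1.5 49 0 -5.8 0; 1 -13 1.5 50.5 0 -5.8 0; 1 -8 1.5 51.5 0 -5.8 0; 1 -2.5 1.5 52 0 -5.8 0", "grip_force": 40}}

```text
clock: 1.15
tcp_pos: [0.366, -0.1913, 0.2383]
orientation: [0.687, -0.685, 0.17, -0.17]
wrist_force: [1.6, -1.3, 0.8]
finger_gap: 0.0856
```

Run:
```python
from h import *
st();plan([.5575,.1105,.22],down(.205))
```

```text
t 1.15 tcp [ 0.366  -0.1913  0.2383] x [ 0.884 -0.467 -0.001] y [ 0.001  0.003 -1.   ] z [0.467 0.884 0.003] gap 0.0856 F [ 1.6 -1.3  0.8] q [-0.68  0.01 -0.36  1.21  0.    1.38]
1 4.1 2.8 50.9 -0.03 -5.66 0.00; 1 9.1 2.7 50.2 -0.03 -5.66 0.00; 1 14.0 2.7 49.1 -0.03 -5.66 0.00; 1 18.7 2.7 47.5 -0.03 -5.66 0.00; 1 23.3 2.7 45.4 -0.03 -5.66 0.00; 1 27.7 2.7 42.9 -0.03 -5.66 0.00; 1 31.8 2.6 40.0 -0.03 -5.66 0.00
```

Call:
{"op": "drive_tool", "data": {"plan": "1 4 2.5 51 0 -5.7 0; 1 9 2.5 50 0 -5.7 0; 1 14 2.5 49 0 -5.7 0; 1 18.5 2.5 47.5 0 -5.7 0; 1 23.5 2.5 45.5 0 -5.7 0; 1 27.5 2.5 43 0 -5.7 0; 1 32 2.5 40 0 -5.7 0; 1 0 0 0 0 0 0"}}

```text
clock: 2.15
tcp_pos: [0.5586, 0.1275, 0.2194]
orientation: [0.703, -0.701, -0.085, 0.084]
wrist_force: [-0.1, -1.2, -0.3]
finger_gap: 0.0853
```

Run:
```python
from h import *
st();W=V('wrist',f='pics/w1.npz');W.save('pics/w1.png');T=V('top',f='pics/t2.npz');T.save('pics/t3.png')
```

```text
t 2.15 tcp [0.5586 0.1275 0.2194] x [0.971 0.237 0.001] y [ 0.     0.002 -1.   ] z [-0.237  0.971  0.002] gap 0.0853 F [-0.1 -1.2 -0.3] q [ 0.08  0.32 -0.03  1.22  0.    1.41]
```

View pics/w1.png

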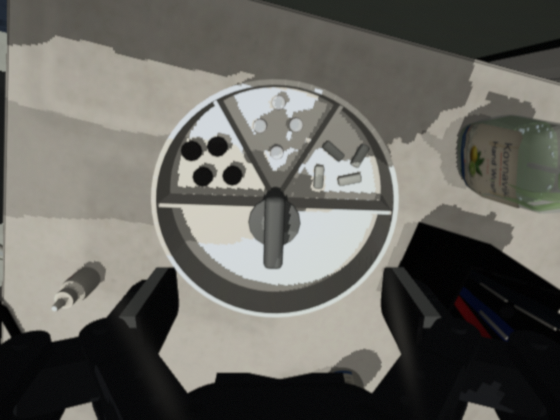

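Run:
```python
from h import *
W=V('pics/w1.npz',0);T=V('pics/top0.npz',0)
P=W.cloud();z=P[...,2]
m=(abs(z-.118)<.006)&(np.hypot(P[...,0]-.557,P[...,1]-.11)<.05)
v,u=np.nonzero(m);print('n',len(v),u.min(),u.max(),v.min(),v.max());A=P[m];print('knob centroid',A.mean(0),np.median(A[:,2]))
r=cv2.minAreaRect((A[:,:2]*1000).astype(np.float32));print(r)
e=np.linalg.eigh(np.cov(A[:,:2].T))[1][:,1];print(np.arctan2(e[1],e[0]))
m=(abs(z-.058)<.004);m&=(np.hypot(P[...,0]-.557,P[...,1]-.11)>.085)&(np.hypot(P[...,0]-.557,P[...,1]-.11)<.12);A=P[m]
for i in range(4):
    M=np.c_[2*A[:,:2],np.ones(len(A))];s=np.linalg.lstsq(M,(A[:,:2]**2).sum(1),rcond=None)[0]
    c=s[:2];r=np.sqrt(s[2]+c@c);e=abs(np.hypot(*(A[:,:2]-c).T)-r);A=A[e<0.005]
print('car',c,r,len(A))
a,b=W.plane(160,204,.054),W.plane(390,212,.054);print('div',a,b,(a+b)/2,np.arctan2(*(b-a)[1::-1]))
q=(.5575,.111,.118);print(W.proj(q))
```

```text
n 1432 264 285 195 268
knob centroid [0.55730768 0.11776065 0.11661963] 0.11689123944461816
((557.5899047851562, 116.19911193847656), (14.027247428894043, 53.79274368286133), 11.690155029296875)
1.775642243793205
car [0.55766707 0.11601462] 0.10238692495572019 4381
div [0.46111486 0.09595902 0.054     ] [0.65519586 0.13590998 0.054     ] [0.55815536 0.1159345  0.054     ] 0.20301115024813887
[271.86421126 241.11820089]
```

Run:
```python
from h import *
plan([.5576,.116,.119],down(.204))
```

```text
1 -0.9 50.4 -4.5 -0.04 0.91 -0.01; 1 -0.8 50.4 -4.5 -0.04 0.91 -0.01
```

Call:
{"op": "drive_tool", "data": {"plan": "1 -3 0 -11 0 2 0; 1 0 40 1 0 0 0; 1 0 40 1 0 0 0; 1 0 20 0 0 0 0"}}

```text
clock: 2.75
tcp_pos: [0.5566, 0.1083, 0.1211]
orientation: [-0.704, 0.704, 0.067, -0.064]
wrist_force: [-0.6, 0.3, 0.5]
finger_gap: 0.0857
```

Run:
```python
from h import *
st();plan([.5576,.116,.118],down(.204))
```

```text
t 2.75 tcp [0.5566 0.1083 0.1211] x [0.983 0.184 0.005] y [ 0.006 -0.    -1.   ] z [-0.184  0.983 -0.001] gap 0.0857 F [-0.6  0.3  0.5] q [ 0.05  0.37 -0.21  0.99 -0.    1.44]
1 2.4 3.1 7.4 0.07 -1.07 0.31
```

Call:
{"op": "drive_tool", "data": {"plan": "1 2.4 2.5 7 0 -1 0.3; 1 0 0 0 0 0 0; -1 0 0 0 0 0 0; -1 0 0 0 0 0 0; -1 0 0 0 0 0 0; -1 0 0 0 0 0 0", "grip_force": 40}}

```text
clock: 3.5
tcp_pos: [0.5583, 0.1125, 0.1217]
orientation: [-0.703, 0.704, 0.071, -0.068]
wrist_force: [-3.6, -0.1, 8.5]
finger_gap: 0.0132
```

Run:
```python
from h import *
st()
```

```text
t 3.5 tcp [0.5583 0.1125 0.1217] x [0.981 0.196 0.003] y [ 0.003 -0.001 -1.   ] z [-0.196  0.981 -0.002] gap 0.0132 F [-3.6 -0.1  8.5] q [ 0.06  0.37 -0.2   0.99 -0.    1.43]
```

Call:
{"op": "drive_tool", "data": {"plan": "-1 0 0 0 0 7 0; -1 0 0 0 0 7 0; -1 0 0 0 0 7 0; -1 0 0 0 0 7 0; -1 0 0 0 0 7 0; -1 0 0 0 0 0 0", "grip_force": 60}}

```text
clock: 4.25
tcp_pos: [0.5571, 0.1126, 0.1218]
orientation: [-0.69, 0.692, -0.15, 0.151]
wrist_force: [-0.1, 0.5, -0.6]
finger_gap: 0.0125
```

Run:
```python
from h import *
st();T=V('top',f='pics/t4.npz');T.save('pics/t4.png',(90,90,310,310),2.7)
p,R,s=cur();x=R.as_matrix()[:,0];print(np.arctan2(x[1],x[0]))
```

```text
t 4.25 tcp [0.5571 0.1126 0.1218] x [ 0.909 -0.416  0.002] y [ 0.001 -0.003 -1.   ] z [ 0.416  0.909 -0.002] gap 0.0125 F [-0.1  0.5 -0.6] q [ 0.06  0.37 -0.2   1.   -0.    2.06]
-0.42803582610358265
```

View pics/t4.png

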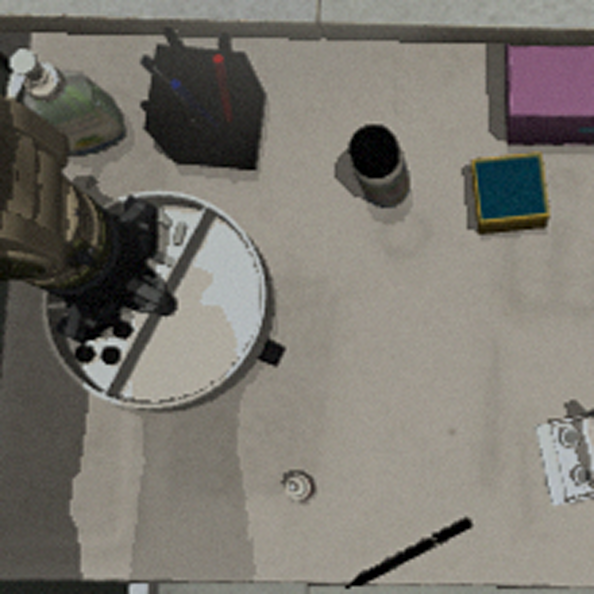

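Run:
```python
from h import *
T=V('pics/t4.npz',0)
a,b=[T.plane(90+u/2.7,90+v/2.7,.054) for u,v in((211,211),(113,394))];d=a-b;print(a,b,np.arctan2(d[1],d[0]))
p=T.plane(90+272/2.7,90+351/2.7,.010);c=(a+b)/2;e=p-c;print(p,c,np.arctan2(e[1],e[0])+np.pi/2)
# pen, bystanders
for n,u,v,h in(('penA',350,584,.005),('penB',470,521,.005),('drop',298,484,.06)):print(n,T.plane(90+u/2.7,90+v/2.7,h))
```

```text
[0.64356437 0.0649007  0.054     ] [0.46508112 0.14569974 0.054     ] -0.4250954524119035
[0.51434461 0.00804391 0.01      ] [0.55432275 0.10530022 0.054     ] -0.3900039854894941
penA [ 0.29089871 -0.07674201  0.005     ]
penB [ 0.35217762 -0.19073298  0.005     ]
drop [ 0.38459373 -0.03159436  0.06      ]
```

Call:
{"op": "drive_tool", "data": {"plan": "1 0 0 0 0 0 0; 1 0 0 0 0 0 0; 1 0 0 0 0 0 0; 1 0 -35 0 0 0 0; 1 0 -45 0 0 0 0; 1 0 -20 0 0 0 0"}}

```text
clock: 5.05
tcp_pos: [0.5557, 0.1131, 0.2223]
orientation: [-0.69, 0.693, -0.149, 0.147]
wrist_force: [-0.5, -0.5, -0.4]
finger_gap: 0.0853
```

Run:
```python
from h import *
st();plan([.419,-.315,.19],down(-1.37))
```

```text
t 5.05 tcp [0.5557 0.1131 0.2223] x [ 0.912 -0.411 -0.002] y [-0.003 -0.003 -1.   ] z [ 0.411  0.912 -0.004] gap 0.0853 F [-0.5 -0.5 -0.4] q [ 0.06  0.31 -0.03  1.23 -0.    2.05]
1 5.7 3.8 -49.6 0.03 6.03 0.00; 1 10.9 3.8 -48.7 0.03 6.03 0.00; 1 15.9 3.7 -47.3 0.03 6.03 0.00; 1 20.8 3.7 -45.4 0.03 6.03 0.00; 1 25.5 3.7 -42.9 0.03 6.03 0.00; 1 29.8 3.7 -40.0 0.03 6.03 0.00; 1 33.9 3.6 -36.7 0.03 6.03 0.00; 1 37.5 3.6 -32.9 0.03 6.03 0.00
1 40.8 3.6 -28.8 0.03 6.03 0.00
```

Call:
{"op": "drive_tool", "data": {"plan": "1 5.5 2 -49.5 0 6 0; 1 11 2 -48.5 0 6 0; 1 16 2 -47.5 0 6 0; 1 21 2 -45.5 0 6 0; 1 25.5 2 -43 0 6 0; 1 30 2 -40 0 6 0; 1 34 2 -36.5 0 6 0; 1 37.5 2 -33 0 6 0"}}

```text
clock: 6.05
tcp_pos: [0.4333, -0.2754, 0.2117]
orientation: [0.568, -0.568, 0.417, -0.425]
wrist_force: [0.1, -0.2, 0.6]
finger_gap: 0.0853
```

Run:
```python
from h import *
st();W=V('wrist',f='pics/w2.npz');W.save('pics/w2.png');plan([.419,-.315,.19],down(-1.37))
```

```text
t 6.05 tcp [ 0.4333 -0.2754  0.2117] x [ 0.29  -0.957  0.008] y [ 0.009 -0.005 -1.   ] z [0.957 0.291 0.007] gap 0.0853 F [ 0.1 -0.2  0.6] q [-0.72  0.2  -0.2   1.15  0.    2.12]
1 28.8 21.6 -22.2 -0.32 4.91 0.64
```

View pics/w2.png

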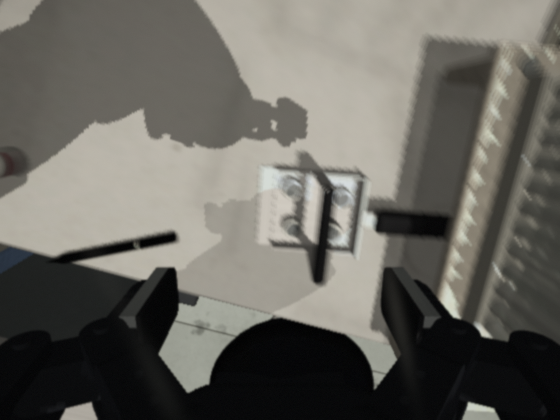

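Run:
```python
from h import *
W=V('pics/w2.npz',0);T=V('pics/t4.npz',0)
for X in(W,T):
    P=X.cloud();m=(abs(P[...,2]-.080)<.008)&(np.hypot(P[...,0]-.419,P[...,1]+.315)<.055)&(P[...,0]<.475)
    A=P[m];r=cv2.minAreaRect((A[:,:2]*1000).astype(np.float32));print(len(A),A.mean(0),np.median(A[:,2]),r)
    e=np.linalg.eigh(np.cov(A[:,:2].T))[1][:,1];print(np.arctan2(e[1],e[0]))
a,b=W.plane(328,189,.082),W.plane(318.5,282,.082);print(a,b,(a+b)/2,np.arctan2(*(a-b)[1::-1]))
print(tri(W,(323,236),T,(270+198.5/4.4,160+428/4.4)))
# blade corners wrist
for u,v,h in((263,165,.002),(261,243,.002),(375,222,.034),(449,226,.034)):print(W.plane(u,v,h))
```

```text
1364 [ 0.42283542 -0.31173438  0.08029487] 0.08085159992271743 ((420.2459411621094, -313.0523986816406), (80.86759185791016, 10.391061782836914), 13.041111946105957)
-2.9177255677162206
142 [ 0.41939585 -0.31453133  0.08023884] 0.08039517055964818 ((419.9850158691406, -314.9365539550781), (80.09989929199219, 10.384485244750977), 13.050675392150879)
-2.9136788648862133
[ 0.4570071  -0.30569889  0.082     ] [ 0.38229131 -0.32353652  0.082     ] [ 0.4196492 -0.3146177  0.082    ] 0.23435303360182783
(array([ 0.41848768, -0.31593173,  0.07515979]), np.float64(5.3713038224539675e-05))
[ 0.44694413 -0.2553454   0.002     ]
[ 0.36922927 -0.27567339  0.002     ]
[ 0.43160719 -0.36711292  0.034     ]
[ 0.44753063 -0.43356325  0.034     ]
```

Run:
```python
from h import *
plan([.420,-.314,.15],down(-1.343))
```

```text
1 13.8 30.8 -10.6 -0.15 1.68 0.32; 1 14.3 30.7 -10.1 -0.15 1.68 0.32
```

Call:
{"op": "drive_tool", "data": {"plan": "1 14 31 -10.5 -0.2 1.7 0.3; 1 14.5 31 -10 -0.2 1.7 0.3; 1 0 0 0 0 0 0"}}

```text
clock: 6.48
tcp_pos: [0.4196, -0.3178, 0.1492]
orientation: [-0.552, 0.553, -0.441, 0.442]
wrist_force: [-0.1, 0.9, 0.7]
finger_gap: 0.0853
```

Run:
```python
from h import *
st();plan([.420,-.314,.078],down(-1.343),n=2)
```

```text
t 6.47 tcp [ 0.4196 -0.3178  0.1492] x [ 0.221 -0.975  0.003] y [ 0.001 -0.003 -1.   ] z [0.975 0.221 0.   ] gap 0.0853 F [-0.1  0.9  0.7] q [-0.8   0.27 -0.27  1.02 -0.    2.12]
1 -1.9 35.6 0.6 -0.00 -0.15 0.08; 1 -1.8 35.6 0.6 -0.00 -0.15 0.08
```

Call:
{"op": "drive_tool", "data": {"plan": "1 -2 36 0.5 0 0 0; 1 -1.5 35 0.5 0 0 0; 1 0 0 0 0 0 0; 1 0 0 0 0 0 0"}}

```text
clock: 6.98
tcp_pos: [0.4234, -0.3145, 0.0823]
orientation: [-0.553, 0.554, -0.437, 0.443]
wrist_force: [0.2, 0.1, 0.8]
finger_gap: 0.0854
```

Run:
```python
from h import *
st();plan([.420,-.314,.078],down(-1.343),n=1)
```

```text
t 6.97 tcp [ 0.4234 -0.3145  0.0823] x [ 0.225 -0.974  0.009] y [ 0.007 -0.007 -1.   ] z [0.974 0.226 0.005] gap 0.0854 F [0.2 0.1 0.8] q [-0.79  0.33 -0.37  0.86 -0.    2.12]
1 -1.3 4.3 -3.2 -0.28 -0.02 0.49
```

Call:
{"op": "drive_tool", "data": {"plan": "1 -1 5 -3 -0.3 0 0.5; 1 0 0 0 0 0 0; -1 0 0 0 0 0 0; -1 0 0 0 0 0 0; -1 0 0 0 0 0 0; -1 0 0 0 0 0 0; -1 0 0 0 0 0 0", "grip_force": 110}}

```text
clock: 7.85
tcp_pos: [0.4222, -0.3158, 0.0815]
orientation: [-0.553, 0.554, -0.438, 0.442]
wrist_force: [-0.1, 0.9, 3.3]
finger_gap: 0.0076
```

Run:
```python
from h import *
st();W=V('side');W.save('pics/s2.png',(260,160,480,310),3.4)
```

```text
t 7.85 tcp [ 0.4222 -0.3158  0.0815] x [ 0.226 -0.974  0.005] y [ 0.004 -0.004 -1.   ] z [0.974 0.226 0.003] gap 0.0076 F [-0.1  0.9  3.3] q [-0.79  0.34 -0.37  0.86  0.    2.12]
```

View pics/s2.png

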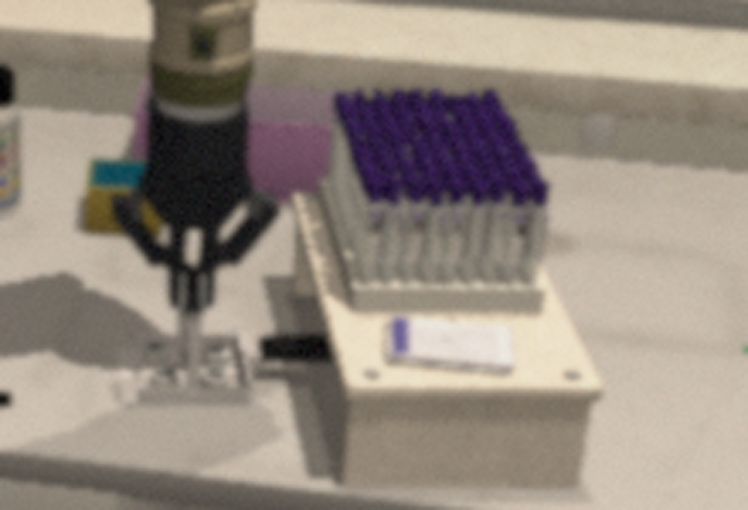

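Call:
{"op": "drive_tool", "data": {"plan": "-1 -4 -3 1 0 0 0; -1 -8 0 2.5 0 0 0; -1 -12 0 4 0 0 0; -1 -14 0 4 0 0 0; -1 -14 0 4 0 0 0; -1 -14 0 4 0 0 0; -1 -14 0 4 0 0 0; -1 -14 0 4 0 0 0"}}

```text
clock: 8.9
tcp_pos: [0.4267, -0.2097, 0.0828]
orientation: [0.554, -0.554, 0.439, -0.44]
wrist_force: [-0.3, -0.2, -3.1]
finger_gap: 0.0074
```

Run:
```python
from h import *
st();W=V('side');W.save('pics/s3.png',(260,160,480,310),3.4)
```

```text
t 8.9 tcp [ 0.4267 -0.2097  0.0828] x [ 0.227 -0.974  0.001] y [ 0.001 -0.001 -1.   ] z [0.974 0.227 0.001] gap 0.0074 F [-0.3 -0.2 -3.1] q [-0.63  0.25 -0.49  0.83  0.    2.29]
```

View pics/s3.png

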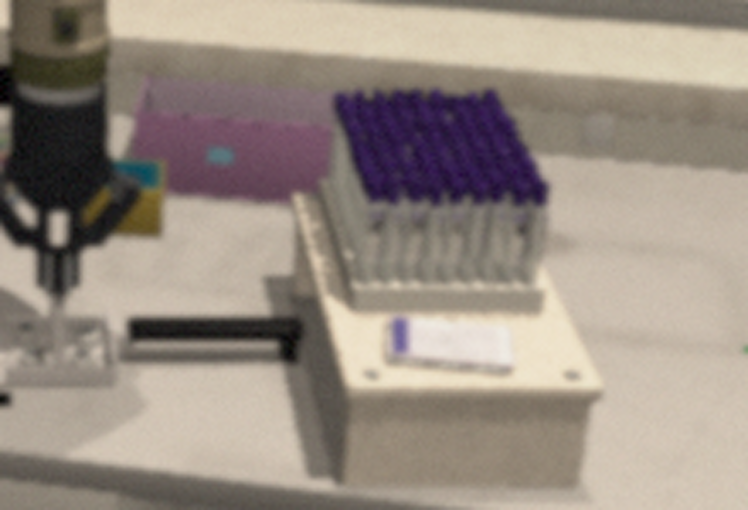

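Call:
{"op": "drive_tool", "data": {"plan": "-1 -12 0 3.5 0 0 0; -1 -12 0 3.5 0 0 0; -1 -8 0 2.5 0 0 0; -1 -4 1 1 0 0 0; -1 0 2 0 0 0 0; -1 0 2 0 0 0 0; -1 0 0 0 0 0 0"}}

```text
clock: 9.82
tcp_pos: [0.4291, -0.168, 0.082]
orientation: [0.555, -0.554, 0.438, -0.44]
wrist_force: [0.2, 0.1, -2.9]
finger_gap: 0.0076
```

Run:
```python
from h import *
st();W=V('side');W.save('pics/s4.png',(220,160,440,310),3.4);T=V('top');T.save('pics/t5.png',(230,160,410,320),4.4)
```

```text
t 9.82 tcp [ 0.4291 -0.168   0.082 ] x [ 0.228 -0.974  0.002] y [ 0.003 -0.001 -1.   ] z [0.974 0.228 0.003] gap 0.0076 F [ 0.2  0.1 -2.9] q [-0.55  0.22 -0.53  0.82  0.    2.36]
```

View pics/s4.png

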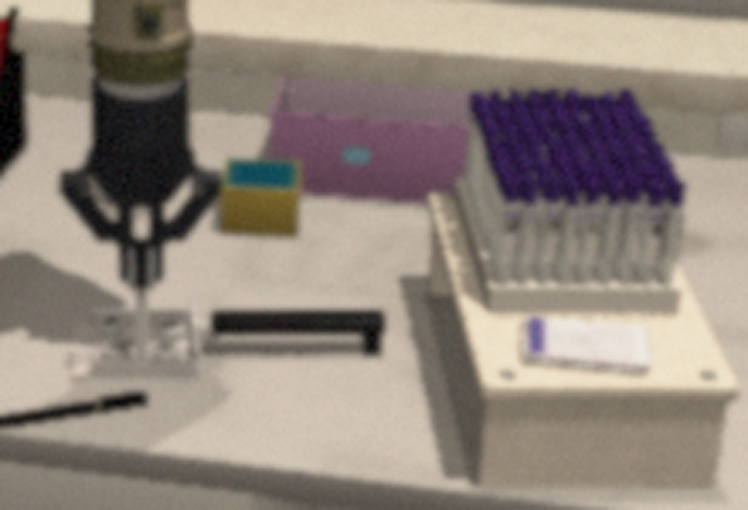

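View pics/t5.png

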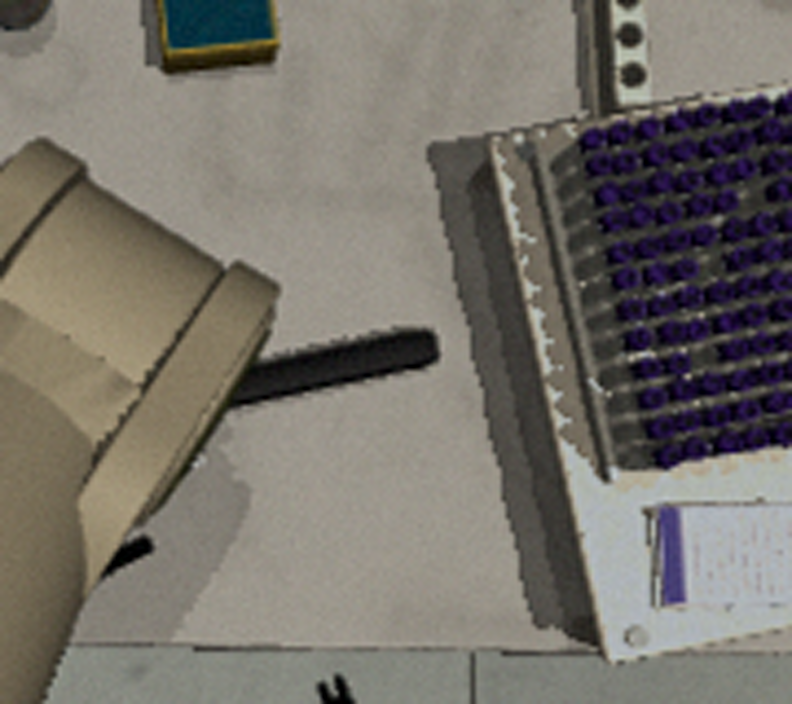

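Call:
{"op": "drive_tool", "data": {"plan": "-1 0 4 0 0 0 0; -1 0 4 0 0 0 0; -1 0 0 0 0 0 0"}}

```text
clock: 10.3
tcp_pos: [0.4295, -0.1683, 0.0824]
orientation: [0.555, -0.554, 0.437, -0.442]
wrist_force: [-0.2, 0.3, -1.2]
finger_gap: 0.0076
```

Call:
{"op": "drive_tool", "data": {"plan": "-1 0 4 0 0 0 0; 1 0 3 0 0 0 0; 1 0 2 0 0 0 0; 1 0 0 0 0 0 0; 1 0 0 0 0 0 0; 1 0 0 0 0 0 0"}}

```text
clock: 11.05
tcp_pos: [0.4308, -0.1693, 0.0751]
orientation: [0.555, -0.553, 0.436, -0.443]
wrist_force: [0.9, -0.4, -0.6]
finger_gap: 0.0854
```

Run:
```python
from h import *
st();W=V('side');W.save('pics/s5.png',(220,160,440,310),3.4)
```

```text
t 11.05 tcp [ 0.4308 -0.1693  0.0751] x [ 0.228 -0.974  0.006] y [ 0.009 -0.004 -1.   ] z [0.974 0.228 0.007] gap 0.0854 F [ 0.9 -0.4 -0.6] q [-0.55  0.23 -0.54  0.79  0.    2.36]
```

View pics/s5.png

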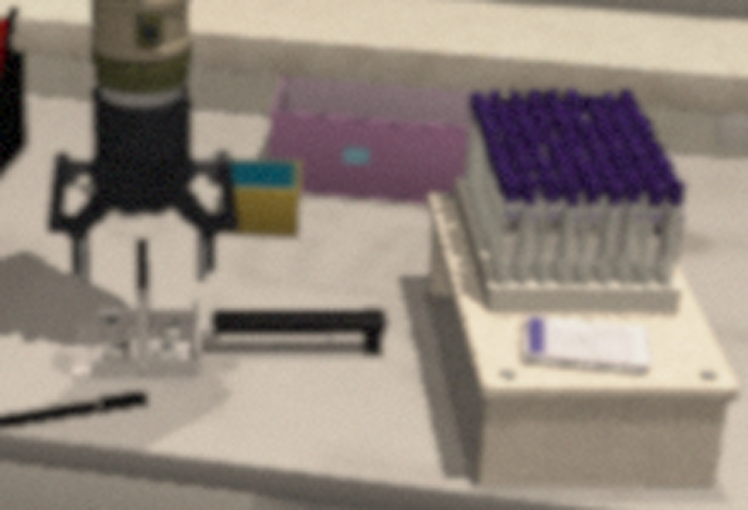

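Run:
```python
from h import *
R=down(-1.343)
p,R0,_=cur();plan([.45,-.255,.19],down(.228),p0=np.array([.43,-.169,.17]),R0=R0)
```

```text
1 9.8 -2.2 0.0 -0.01 -9.99 0.07; 1 9.7 -2.2 -1.7 -0.01 -9.99 0.07; 1 9.2 -2.2 -3.4 -0.01 -9.99 0.07; 1 8.5 -2.2 -4.9 -0.01 -9.99 0.07; 1 7.5 -2.2 -6.3 -0.01 -9.99 0.07; 1 6.3 -2.2 -7.5 -0.01 -9.99 0.07; 1 4.9 -2.2 -8.5 -0.01 -9.99 0.07; 1 3.4 -2.2 -9.2 -0.01 -9.99 0.07
1 1.7 -2.2 -9.7 -0.01 -9.99 0.07
```

Call:
{"op": "drive_tool", "data": {"plan": "1 0 -35 0 0 0 0; 1 0 -40 0 0 0 0; 1 0 -25 0 0 0 0; 1 0 0 0 0 0 0"}}

```text
clock: 11.6
tcp_pos: [0.4293, -0.1686, 0.1769]
orientation: [0.555, -0.553, 0.437, -0.442]
wrist_force: [0.6, 0.1, -0.3]
finger_gap: 0.0858
```

Run:
```python
from h import *
st();plan([.45,-.255,.19],down(.228))
```

```text
t 11.6 tcp [ 0.4293 -0.1686  0.1769] x [ 0.227 -0.974  0.005] y [ 0.007 -0.003 -1.   ] z [0.974 0.228 0.006] gap 0.0858 F [ 0.6  0.1 -0.3] q [-0.55  0.13 -0.38  1.05  0.    2.36]
1 9.9 -1.4 0.1 -0.01 -9.99 0.05; 1 9.7 -1.4 -1.7 -0.01 -9.99 0.05; 1 9.3 -1.4 -3.3 -0.01 -9.99 0.05; 1 8.6 -1.4 -4.9 -0.01 -9.99 0.05; 1 7.6 -1.4 -6.3 -0.01 -9.99 0.05; 1 6.4 -1.4 -7.5 -0.01 -9.99 0.05; 1 5.0 -1.4 -8.5 -0.01 -9.99 0.05; 1 3.4 -1.5 -9.3 -0.01 -9.99 0.05
1 1.8 -1.5 -9.7 -0.01 -9.99 0.05
```

Call:
{"op": "drive_tool", "data": {"plan": "1 10 -1.5 0 0 -10 0; 1 9.5 -1.5 -1.5 0 -10 0; 1 9.5 -1.5 -3.5 0 -10 0; 1 8.5 -1.5 -5 0 -10 0; 1 7.5 -1.5 -6.5 0 -10 0; 1 6.5 -1.5 -7.5 0 -10 0; 1 5 -1.5 -8.5 0 -10 0; 1 3.5 -1.5 -9.5 0 -10 0"}}

```text
clock: 12.6
tcp_pos: [0.4454, -0.2443, 0.1787]
orientation: [0.708, -0.704, -0.034, 0.038]
wrist_force: [-0.6, 0.0, 1.3]
finger_gap: 0.0858
```

Call:
{"op": "drive_tool", "data": {"plan": "1 2 -1.5 -9.5 0 -10 0; 1 0 0 0 0 0 0"}}

```text
clock: 12.85
tcp_pos: [0.4476, -0.2536, 0.1772]
orientation: [0.703, -0.697, -0.096, 0.101]
wrist_force: [0.2, 0.9, -0.8]
finger_gap: 0.0852
```

Run:
```python
from h import *
st();W=V('wrist',f='pics/w3.npz');W.save('pics/w3.png');T=V('top',f='pics/t6.npz');T.save('pics/t6.png',(230,160,410,320),4.4)
```

```text
t 12.85 tcp [ 0.4476 -0.2536  0.1772] x [ 0.961  0.276 -0.005] y [-0.008  0.007 -1.   ] z [-0.276  0.961  0.009] gap 0.0852 F [ 0.2  0.9 -0.8] q [-0.67  0.24 -0.24  1.1   0.    0.62]
```

View pics/w3.png

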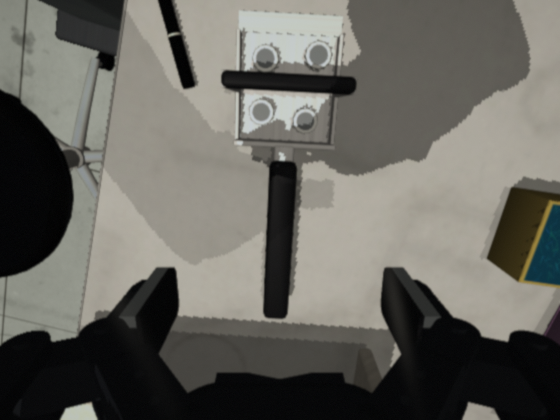

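View pics/t6.png

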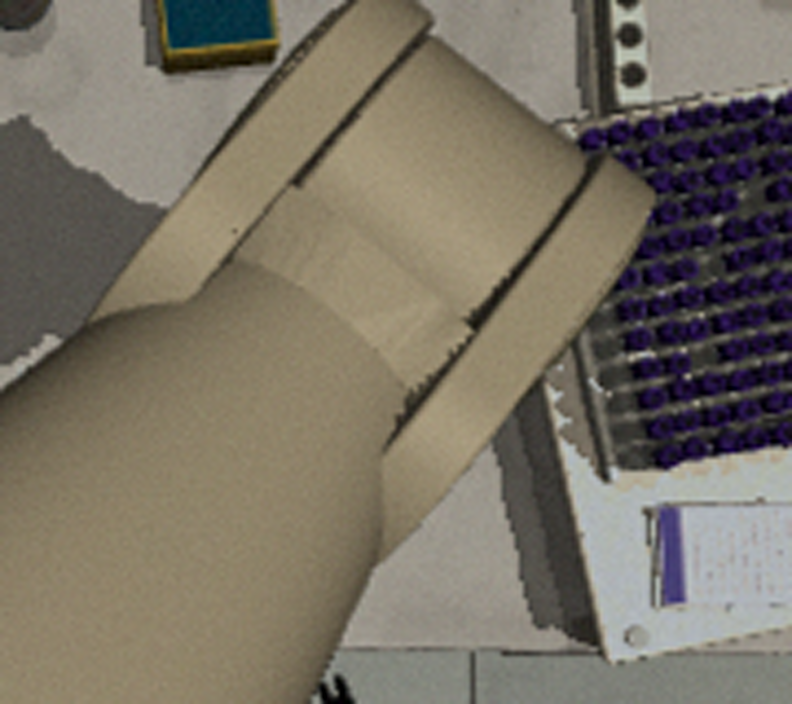

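Run:
```python
from h import *
W=V('pics/w3.npz',0)
P=W.cloud();g=W.p.max(-1)
for h in(.034,):
  a,b=W.plane(284,163,h),W.plane(276,315,h);print(a,b,np.hypot(*(a-b)[:2]),np.arctan2(*(a-b)[1::-1]))
m=(abs(P[...,2]-.034)<.008)&(g<60);m[:160]=0;m[320:]=0;m[:,:255]=0;m[:,305:]=0
A=P[m];print(len(A),A.mean(0),np.median(A[:,2]),cv2.minAreaRect((A[:,:2]*1000).astype(np.float32)))
m=(abs(P[...,2]-.082)<.006)&(g<60);m[:60]=0;m[105:]=0;A=P[m];print(len(A),np.median(A[:,2]),cv2.minAreaRect((A[:,:2]*1000).astype(np.float32)))
c=[W.plane(u,v,.002) for u,v in((240,12),(344,17))];print(c,sum(c)/2)
```

```text
[ 0.4414348  -0.22164657  0.034     ] [ 0.47197166 -0.35131027  0.034     ] 0.13321101739372457 1.8020898212712475
4000 [ 0.45504778 -0.28261006  0.0327836 ] 0.03299975854559921 ((456.41497802734375, -288.0138854980469), (21.91876220703125, 137.81866455078125), 13.241311073303223)
2281 0.08098827785697062 ((428.36431884765625, -167.4169921875), (79.66790771484375, 10.24191951751709), 13.208698272705078)
[array([ 0.37826206, -0.12439377,  0.002     ]), array([ 0.45579248, -0.10578016,  0.002     ])] [ 0.41702727 -0.11508697  0.002     ]
```

Run:
```python
from h import *
plan([.449,-.255,.080],down(.230),n=2)
```

```text
1 0.8 48.7 -1.7 -0.28 1.41 -0.17; 1 0.7 48.7 -1.5 -0.28 1.41 -0.17
```

Call:
{"op": "drive_tool", "data": {"plan": "1 1 48 -1.5 -0.3 1.4 -0.2; 1 1 48 -1.5 -0.3 1.4 -0.2; 1 0 0 0 0 0 0"}}

```text
clock: 13.32
tcp_pos: [0.4495, -0.2537, 0.0795]
orientation: [-0.702, 0.703, 0.079, -0.078]
wrist_force: [0.1, 0.5, 0.6]
finger_gap: 0.0857
```

Run:
```python
from h import *
st();plan([.449,-.255,.029],down(.230),n=2)
```

```text
t 13.32 tcp [ 0.4495 -0.2537  0.0795] x [0.975 0.221 0.002] y [ 0.002 -0.001 -1.   ] z [-0.221  0.975 -0.002] gap 0.0857 F [0.1 0.5 0.6] q [-0.67  0.32 -0.4   0.85  0.    0.68]
1 -0.4 25.2 -0.5 0.05 -0.21 0.06; 1 -0.4 25.2 -0.5 0.05 -0.21 0.06
```

Call:
{"op": "drive_tool", "data": {"plan": "1 -0.5 25 -0.5 0 -0.3 0; 1 0 26 -0.5 0 -0.3 0; 1 0 0 0 0 0 0; 1 0 0 0 0 0 0"}}

```text
clock: 13.82
tcp_pos: [0.4527, -0.2565, 0.0344]
orientation: [-0.7, 0.705, 0.084, -0.079]
wrist_force: [0.7, 0.0, -0.1]
finger_gap: 0.0857
```

Run:
```python
from h import *
st();plan([.449,-.255,.028],down(.230),n=1)
```

```text
t 13.82 tcp [ 0.4527 -0.2565  0.0344] x [0.973 0.229 0.007] y [ 0.008 -0.005 -1.   ] z [-0.229  0.973 -0.007] gap 0.0857 F [ 0.7  0.  -0.1] q [-0.67  0.38 -0.45  0.74  0.    0.67]
1 -3.3 6.4 2.3 0.41 0.06 0.38
```

Call:
{"op": "drive_tool", "data": {"plan": "1 -3 6 2 0.4 0 0.4; 1 -1 3 0 0.2 0 0.2; -1 0 2 0 0 0 0; -1 0 1 0 0 0 0; -1 0 0 0 0 0 0; -1 0 0 0 0 0 0; -1 0 0 0 0 0 0", "grip_force": 110}}

```text
clock: 14.7
tcp_pos: [0.4499, -0.2568, 0.0251]
orientation: [-0.702, 0.702, 0.081, -0.082]
wrist_force: [0.9, 0.2, -0.6]
finger_gap: 0.02
```

Run:
```python
from h import *
st();W=V('side');W.save('pics/s6.png',(220,160,440,310),3.4);
W=V('wrist',f='pics/w4.npz');W.save('pics/w4.png')
```

```text
t 14.7 tcp [ 0.4499 -0.2568  0.0251] x [ 0.973  0.229 -0.002] y [-0.001 -0.    -1.   ] z [-0.229  0.973 -0.   ] gap 0.02 F [ 0.9  0.2 -0.6] q [-0.67  0.39 -0.45  0.73 -0.    0.67]
```

View pics/s6.png

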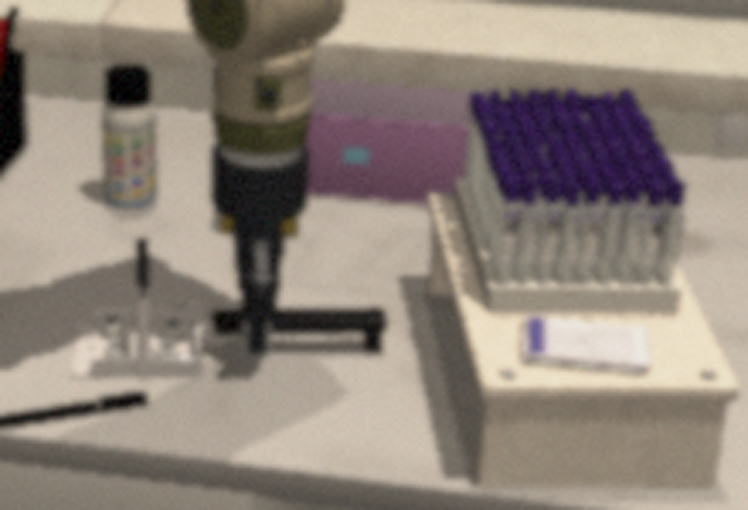

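View pics/w4.png

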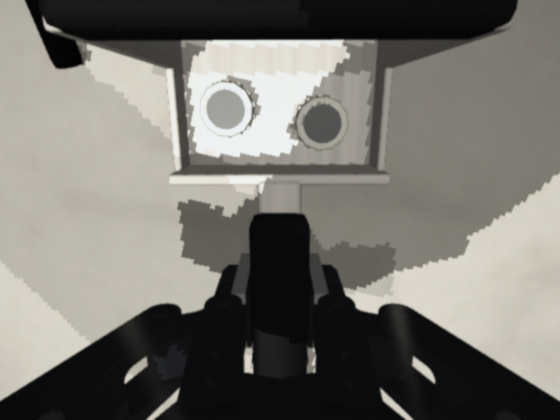

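Call:
{"op": "drive_tool", "data": {"plan": "-1 0 -5 0 0 0 0; -1 0 -8 0 0 0 0; -1 0 -8 0 0 0 0; -1 0 -6 0 0 0 0; -1 0 0 0 0 0 0"}}

```text
clock: 15.42
tcp_pos: [0.4495, -0.2564, 0.0536]
orientation: [0.703, -0.702, -0.081, 0.082]
wrist_force: [1.2, -0.8, -1.9]
finger_gap: 0.0205
```

Run:
```python
from h import *
st();W=V('side',f='pics/s7.npz');W.save('pics/s7.png',(220,160,440,310),3.4);
```

```text
t 15.43 tcp [ 0.4495 -0.2564  0.0536] x [ 0.973  0.229 -0.002] y [-0.002  0.    -1.   ] z [-0.229  0.973  0.001] gap 0.0205 F [ 1.2 -0.8 -1.9] q [-0.67  0.36 -0.42  0.8  -0.    0.67]
```

View pics/s7.png

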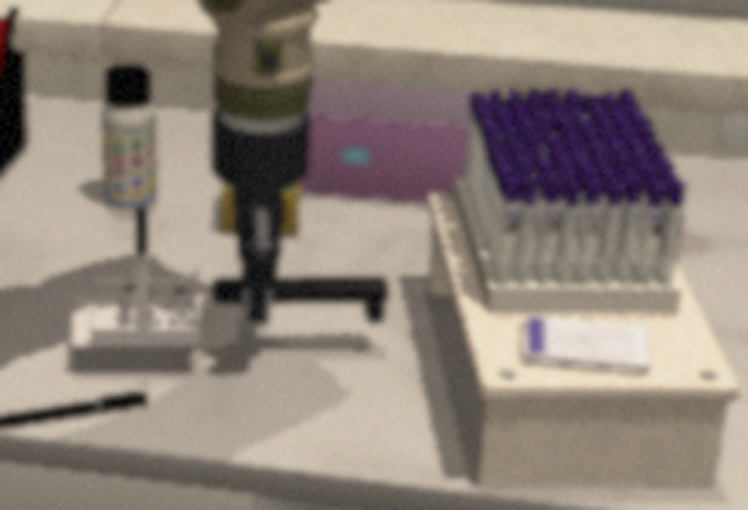

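Run:
```python
from h import *
plan([.4495,-.25,.120],down(.229),n=5,g=-1)
print()
plan([.488,-.145,.120],down(1.309-np.pi/2),n=9,g=-1,p0=np.array([.4495,-.25,.120]),R0=down(.229))
```

```text
-1 0.3 -13.3 1.2 -0.01 0.02 -0.03; -1 0.3 -13.3 1.2 -0.01 0.02 -0.03; -1 0.3 -13.3 1.2 -0.01 0.02 -0.03; -1 0.3 -13.3 1.2 -0.01 0.02 -0.03; -1 0.3 -13.3 1.2 -0.01 0.02 -0.03

-1 6.8 0.0 10.4 0.00 3.12 0.00; -1 6.2 0.0 10.7 0.00 3.12 0.00; -1 5.6 0.0 11.1 0.00 3.12 0.00; -1 5.0 0.0 11.4 0.00 3.12 0.00; -1 4.4 0.0 11.6 0.00 3.12 0.00; -1 3.8 0.0 11.8 0.00 3.12 0.00; -1 3.1 0.0 12.0 0.00 3.12 0.00; -1 2.5 0.0 12.2 0.00 3.12 0.00
-1 1.8 0.0 12.3 0.00 3.12 0.00
```

Call:
{"op": "drive_tool", "data": {"plan": "-1 0 -8 1 0 0 0; -1 0 -12 1 0 0 0; -1 0 -14 1 0 0 0; -1 0 -14 1 0 0 0; -1 0 -12 1 0 0 0; -1 0 -7 1 0 0 0; -1 4 0 6 0 2 0; -1 6 0 10 0 3 0"}}

```text
clock: 16.48
tcp_pos: [0.4548, -0.2327, 0.1265]
orientation: [-0.705, 0.706, 0.049, -0.05]
wrist_force: [-0.7, -1.3, -3.3]
finger_gap: 0.0206
```

Call:
{"op": "drive_tool", "data": {"plan": "-1 6 0 11 0 3.1 0; -1 5.5 0 11 0 3.1 0; -1 5 0 11.5 0 3.1 0; -1 4.5 0 11.5 0 3.1 0; -1 4 0 12 0 3.1 0; -1 3 0 12 0 3.1 0; -1 2.5 0 8 0 2.5 0; -1 1 0 5 0 2 0"}}

```text
clock: 17.48
tcp_pos: [0.4888, -0.1476, 0.1272]
orientation: [-0.7, 0.7, -0.099, 0.096]
wrist_force: [0.8, -0.6, -2.2]
finger_gap: 0.0206
```

Run:
```python
from h import *
st();W=V('side',f='pics/s8.npz');W.save('pics/s8.png',(130,140,380,320),3);T=V('top',f='pics/t8.npz');T.save('pics/t8.png',(90,120,330,310),3);W=V('wrist',f='pics/w8.npz');W.save('pics/w8.png')
```

```text
t 17.48 tcp [ 0.4888 -0.1476  0.1272] x [ 0.962 -0.274 -0.004] y [-0.004  0.    -1.   ] z [ 0.274  0.962 -0.001] gap 0.0206 F [ 0.8 -0.6 -2.2] q [-0.45  0.27 -0.34  0.97 -0.    1.4 ]
```

View pics/s8.png

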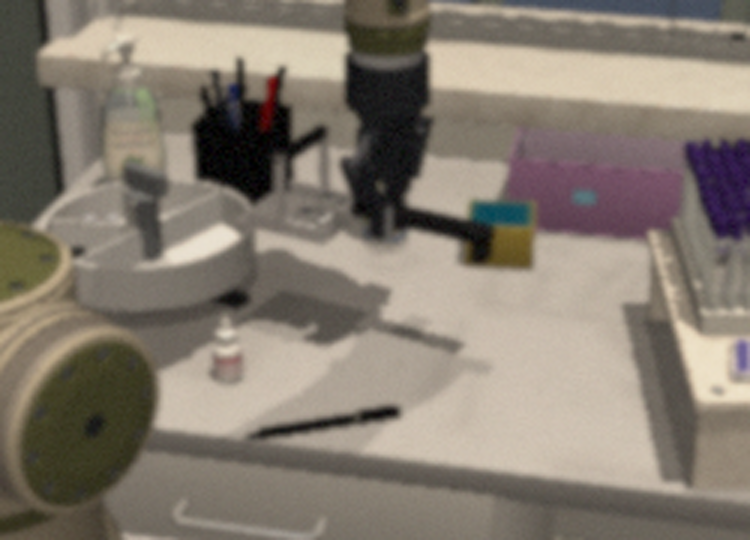

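View pics/t8.png

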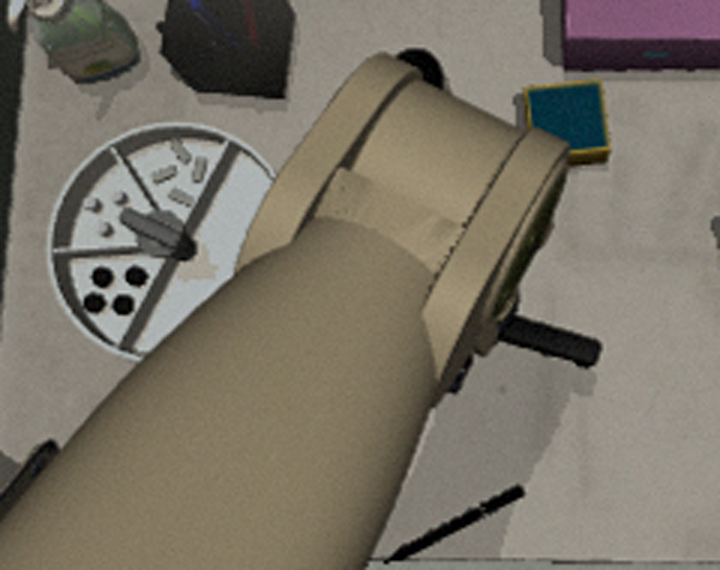

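View pics/w8.png

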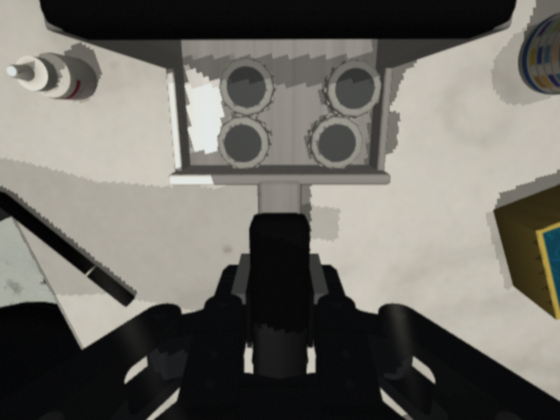

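Call:
{"op": "drive_tool", "data": {"plan": "-1 0 0 6 0 0 0; -1 0 0 10 0 0 0; -1 0 0 10 0 0 0; -1 0 4 7 0 0 0; -1 0 8 3 0 0 0; -1 0 10 0 0 0 0; -1 0 8 0 0 0 0; -1 0 3 0 0 0 0"}}

```text
clock: 18.62
tcp_pos: [0.4982, -0.1109, 0.0913]
orientation: [-0.7, 0.701, -0.099, 0.095]
wrist_force: [-0.6, -0.0, -2.8]
finger_gap: 0.0203
```

Run:
```python
from h import *
st();W=V('wrist',f='pics/w9.npz');W.save('pics/w9.png');W=V('side',f='pics/s9.npz');W.save('pics/s9.png',(130,140,380,320),3)
p,R,_=cur();M=R.as_matrix();e=p+.147*M[:,2]+.0251*M[:,1];print('edge',e,np.hypot(*(e[:2]-[.5575,.114])))
```

```text
t 18.62 tcp [ 0.4982 -0.1109  0.0913] x [ 0.963 -0.271 -0.005] y [-0.006  0.001 -1.   ] z [ 0.271  0.963 -0.001] gap 0.0203 F [-0.6 -0.  -2.8] q [-0.38  0.3  -0.39  0.89 -0.    1.47]
edge [0.53798236 0.03053006 0.06634599] 0.08572146574575502
```

View pics/s9.png

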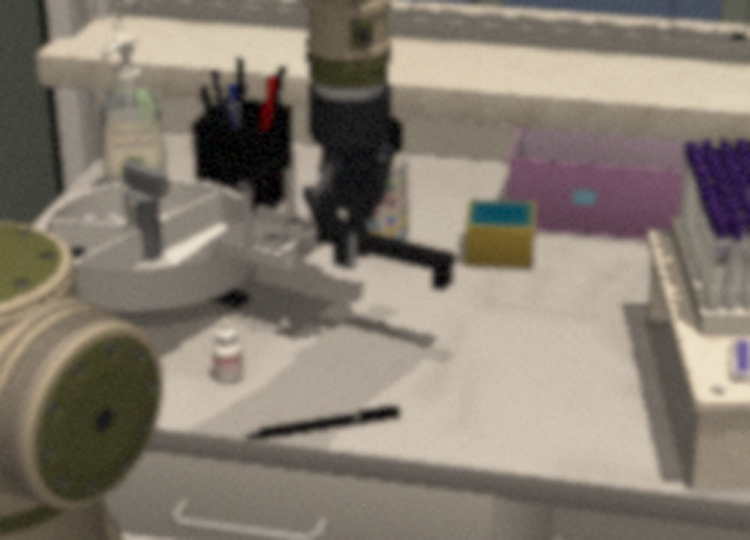

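Call:
{"op": "drive_tool", "data": {"plan": "-1 0 4 0 0 0 0; -1 0 4 0 0 0 0; -1 0 3 0 0 0 0"}}

```text
clock: 19.1
tcp_pos: [0.4991, -0.1117, 0.081]
orientation: [-0.7, 0.701, -0.098, 0.096]
wrist_force: [-1.1, -1.5, 2.7]
finger_gap: 0.0205
```

Call:
{"op": "drive_tool", "data": {"plan": "-1 0 2 0 0 0 0; -1 0 2 0 0 0 0"}}

```text
clock: 19.35
tcp_pos: [0.5, -0.1117, 0.0784]
orientation: [0.701, -0.7, 0.097, -0.097]
wrist_force: [-2.3, -0.7, 8.0]
finger_gap: 0.0204
```

Run:
```python
from h import *
st();W=V('wrist',f='pics/w9.npz');W.save('pics/w9b.png')
p,R,_=cur();M=R.as_matrix();e=p+.147*M[:,2]+.0251*M[:,1];print('edge',e,np.hypot(*(e[:2]-[.5575,.114])))
st()
```

```text
t 19.35 tcp [ 0.5    -0.1117  0.0784] x [ 0.963 -0.271 -0.001] y [-0.001  0.001 -1.   ] z [0.271 0.963 0.   ] gap 0.0204 F [-2.3 -0.7  8. ] q [-0.38  0.32 -0.4   0.85  0.    1.47]
edge [0.53982245 0.02975397 0.05328865] 0.08608071555465924
t 19.4 tcp [ 0.5    -0.1118  0.0783] x [ 0.963 -0.271 -0.001] y [-0.     0.001 -1.   ] z [0.271 0.963 0.   ] gap 0.0202 F [-3.4 -1.1  6.8] q [-0.38  0.32 -0.4   0.85  0.    1.47]
```

View pics/w9b.png

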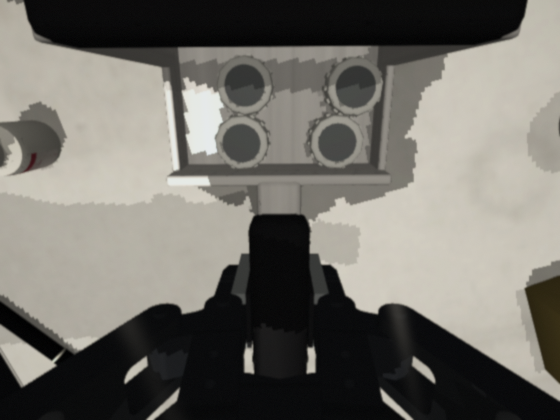

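Call:
{"op": "drive_tool", "data": {"plan": "-1 0 -11.5 2.5 -5 0 0; -1 0 -12 2.5 -5 0 0; -1 0 -12 2.5 -5 0 0"}}

```text
clock: 19.77
tcp_pos: [0.5036, -0.1029, 0.1145]
orientation: [-0.601, 0.787, -0.11, 0.085]
wrist_force: [0.6, 0.7, 0.1]
finger_gap: 0.0207
```

Run:
```python
from h import *
st()
p,R,_=cur();M=R.as_matrix();e=p+.147*M[:,2]+.0251*M[:,1];print('edge',e,np.hypot(*(e[:2]-[.5575,.114])))
```

```text
t 19.77 tcp [ 0.5036 -0.1029  0.1145] x [ 0.961 -0.275  0.003] y [-0.07  -0.255 -0.964] z [ 0.266  0.927 -0.264] gap 0.0207 F [0.6 0.7 0.1] q [-0.21  0.31 -0.33  0.94 -0.27  1.64]
edge [0.54091653 0.02693833 0.05146444] 0.08862699950005896
```

Call:
{"op": "drive_tool", "data": {"plan": "-1 0 -12 3 -5 0 0; -1 0 -12 3 -5 0 0; -1 0 -12 3 -5 0 0; -1 0 0 0 0 0 0"}}

```text
clock: 20.27
tcp_pos: [0.5114, -0.0799, 0.1466]
orientation: [-0.49, 0.861, -0.118, 0.071]
wrist_force: [-0.3, -0.7, -1.7]
finger_gap: 0.0201
```

Run:
```python
from h import *
st();W=V('side',f='pics/s10.npz');W.save('pics/s10.png',(130,140,380,320),3);W=V('wrist',f='pics/w10.npz');W.save('pics/w10.png')
p,R,_=cur();M=R.as_matrix();e=p+.147*M[:,2]+.0251*M[:,1];print('edge',e,np.hypot(*(e[:2]-[.5575,.114])))
```

```text
t 20.27 tcp [ 0.5114 -0.0799  0.1466] x [ 0.962 -0.272  0.007] y [-0.133 -0.491 -0.861] z [ 0.238  0.827 -0.509] gap 0.0201 F [-0.3 -0.7 -1.7] q [-0.04  0.39 -0.22  1.09 -0.52  1.84]
edge [0.54266249 0.02818883 0.05027465] 0.08708449068019833
```

View pics/s10.png

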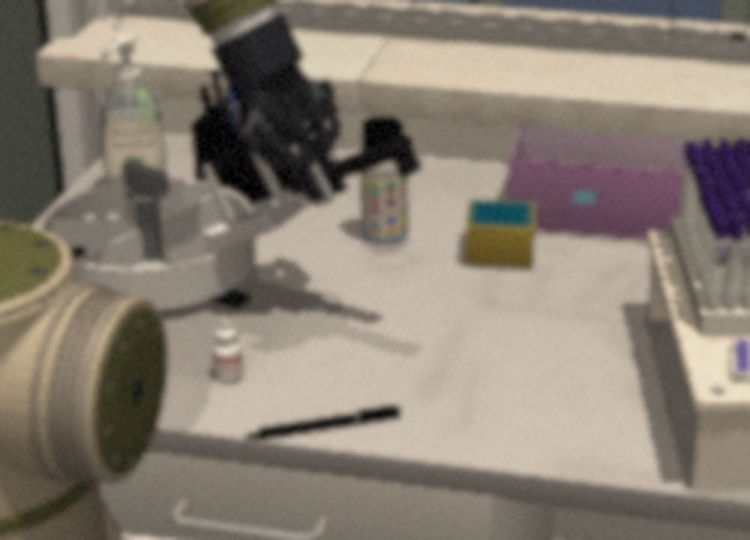

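View pics/w10.png

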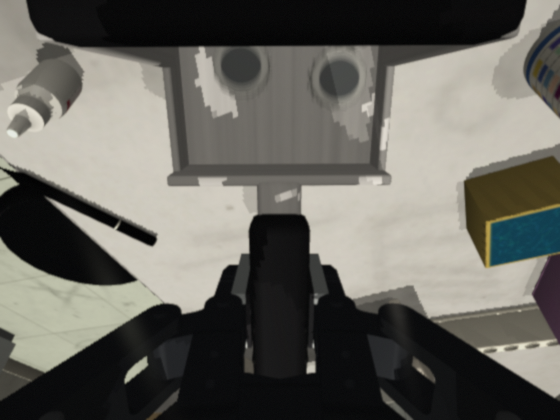

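Call:
{"op": "drive_tool", "data": {"plan": "-1 0 -10 3 -4 0 0; -1 0 -9 3 -4 0 0; -1 0 0 0 0 0 0; -1 0 0 0 0 0 0"}}

```text
clock: 20.88
tcp_pos: [0.5142, -0.0687, 0.1597]
orientation: [-0.43, 0.892, -0.125, 0.065]
wrist_force: [-0.4, 0.3, 1.2]
finger_gap: 0.0204
```

Run:
```python
from h import *
st();T=V('top',f='pics/t11.npz');T.save('pics/t11.png',(90,120,330,310),3);W=V('wrist',f='pics/w11.npz');W.save('pics/w11.png')
W=V('side',f='pics/s11.npz');W.save('pics/s11.png',(130,140,380,320),3)
p,R,_=cur();M=R.as_matrix();e=p+.147*M[:,2]+.0251*M[:,1];print('edge',e,np.hypot(*(e[:2]-[.5575,.114])))
```

```text
t 20.88 tcp [ 0.5142 -0.0687  0.1597] x [ 0.96  -0.28   0.008] y [-0.168 -0.598 -0.784] z [ 0.224  0.751 -0.621] gap 0.0204 F [-0.4  0.3  1.2] q [ 0.03  0.45 -0.15  1.21 -0.63  1.97]
edge [0.54285905 0.02648129 0.04889222] 0.08873489603574655
```

View pics/t11.png

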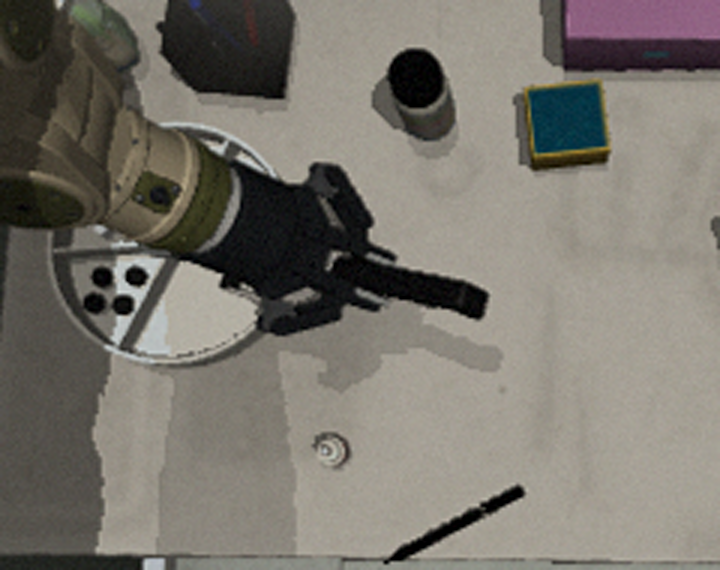

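View pics/w11.png

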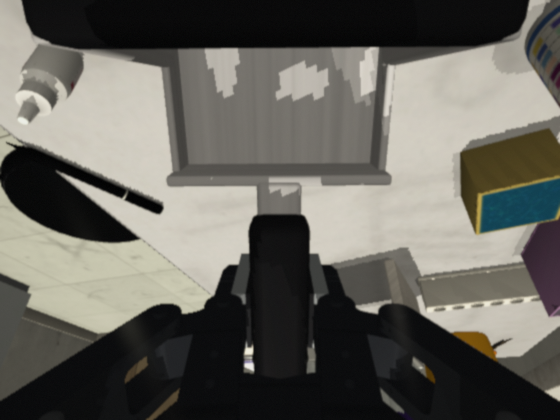

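View pics/s11.png

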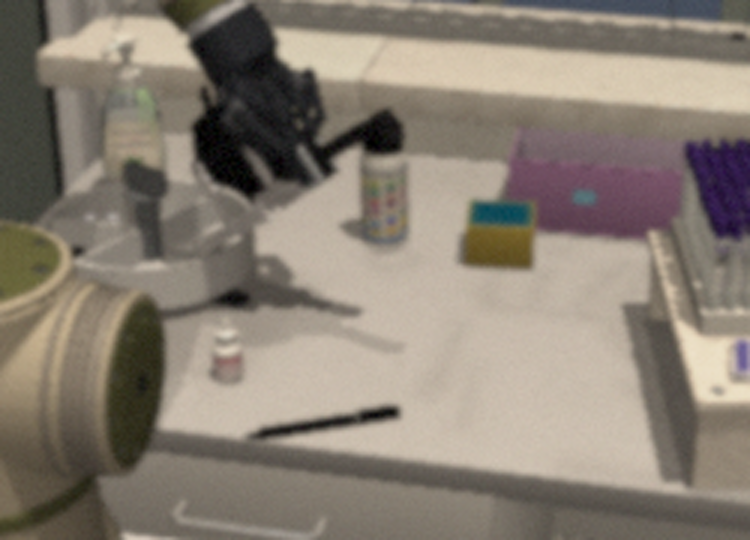

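Call:
{"op": "drive_tool", "data": {"plan": "-1 0 -9 3 -4 0 0; -1 0 -4 0 -2 0 0; -1 0 0 0 0 0 0; -1 0 0 0 0 0 0; -1 0 0 0 0 0 0"}}

```text
clock: 21.65
tcp_pos: [0.5167, -0.0596, 0.1694]
orientation: [-0.383, 0.913, -0.13, 0.06]
wrist_force: [-1.0, 3.3, 0.2]
finger_gap: 0.0202
```

Run:
```python
from h import *
st();W=V('side',f='pics/s12.npz');W.save('pics/s12.png',(130,190,250,270),6)
p,R,_=cur();M=R.as_matrix();e=p+.147*M[:,2]+.0251*M[:,1];print('edge',e,np.hypot(*(e[:2]-[.5575,.114])))
```

```text
t 21.65 tcp [ 0.5167 -0.0596  0.1694] x [ 0.959 -0.282  0.01 ] y [-0.191 -0.673 -0.715] z [ 0.209  0.684 -0.699] gap 0.0202 F [-1.   3.3  0.2] q [ 0.08  0.51 -0.08  1.31 -0.71  2.07]
edge [0.54252382 0.02398933 0.04869728] 0.09124804882191942
```

View pics/s12.png

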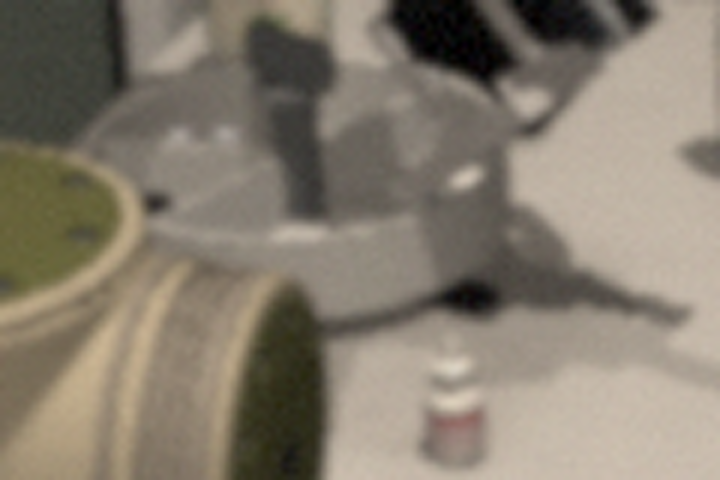

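Run:
```python
from h import *
p,R,_=cur();p1=np.array([.504,-.105,.215]);plan(p1,R,n=2,g=-1);print()
H=np.arctan2(.961,.274)
plan([.470,-.2,.09],down(H-np.pi/2),n=8,g=-1,p0=p1,R0=R)
```

```text
-1 0.6 0.2 -32.8 0.00 0.00 0.00; -1 0.6 0.2 -32.8 0.00 0.00 0.00

-1 -0.9 20.0 1.9 5.55 -0.09 0.04; -1 -0.9 20.1 -0.0 5.55 -0.09 0.04; -1 -0.8 20.0 -2.0 5.55 -0.09 0.04; -1 -0.8 19.7 -3.9 5.55 -0.09 0.04; -1 -0.8 19.2 -5.8 5.55 -0.09 0.04; -1 -0.8 18.6 -7.6 5.55 -0.09 0.04; -1 -0.8 17.8 -9.3 5.55 -0.09 0.04; -1 -0.8 16.8 -11.0 5.55 -0.09 0.04
```

Call:
{"op": "drive_tool", "data": {"plan": "-1 0 -4 -15 0 0 0; -1 0 0 -32 0 0 0; -1 0 0 -25 0 0 0; -1 0 0 0 0 0 0"}}

```text
clock: 22.2
tcp_pos: [0.5011, -0.1105, 0.2253]
orientation: [-0.381, 0.913, -0.131, 0.06]
wrist_force: [0.2, -0.3, -2.3]
finger_gap: 0.0205
```

Run:
```python
from h import *
st();W=V('top',f='pics/t13.npz');W.save('pics/t13.png',(90,120,330,310),3);H=np.arctan2(.961,.274);W=V('side',f='pics/s13.npz');W.save('pics/s13.png',(130,140,380,320),3)
plan([.470,-.2,.09],down(H-np.pi/2),n=8,g=-1)
```

```text
t 22.2 tcp [ 0.5011 -0.1105  0.2253] x [ 0.959 -0.285  0.011] y [-0.193 -0.675 -0.712] z [ 0.21   0.68  -0.702] gap 0.0205 F [ 0.2 -0.3 -2.3] q [-0.    0.41 -0.1   1.32 -0.74  1.96]
-1 -0.6 20.3 3.2 5.57 -0.09 0.03; -1 -0.6 20.5 1.2 5.57 -0.09 0.03; -1 -0.6 20.5 -0.8 5.57 -0.09 0.03; -1 -0.6 20.4 -2.8 5.57 -0.09 0.03; -1 -0.6 20.0 -4.7 5.57 -0.09 0.03; -1 -0.6 19.4 -6.6 5.57 -0.09 0.03; -1 -0.6 18.7 -8.5 5.57 -0.09 0.03; -1 -0.6 17.8 -10.3 5.57 -0.09 0.03
```

View pics/t13.png

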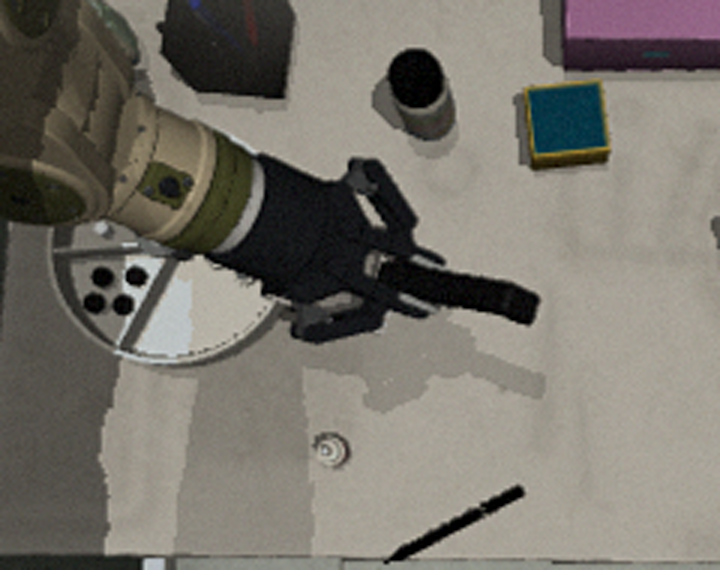

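View pics/s13.png

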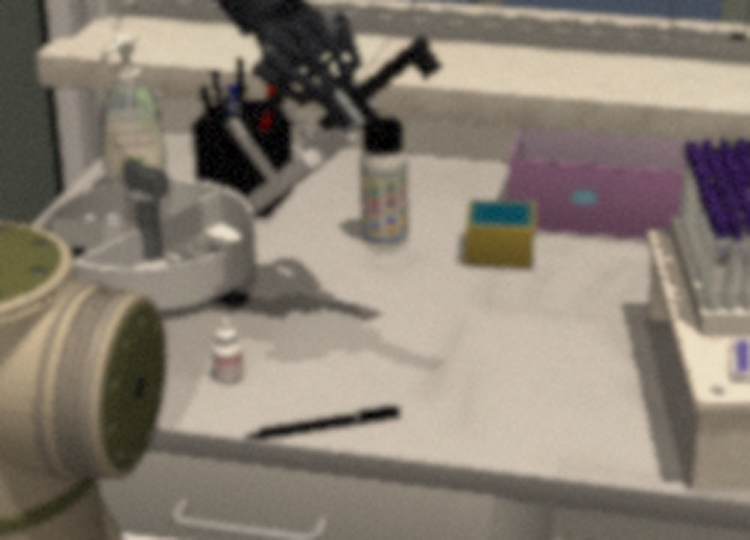

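Call:
{"op": "drive_tool", "data": {"plan": "-1 -0.5 16 2 5.6 0 0; -1 -0.5 18 0 5.6 0 0; -1 -0.5 20 -1 5.6 0 0; -1 -0.5 20 -3 5.6 0 0; -1 -0.5 20 -5 5.6 0 0; -1 -0.5 19.5 -6.5 5.6 0 0; -1 -0.5 18.5 -8.5 5.6 0 0; -1 -0.5 16 -10.5 5.6 0 0"}}

```text
clock: 23.3
tcp_pos: [0.4703, -0.1929, 0.0888]
orientation: [0.709, -0.691, 0.097, -0.098]
wrist_force: [-0.1, -0.3, -2.5]
finger_gap: 0.0204
```

Run:
```python
from h import *
st();W=V('wrist',f='pics/w14.npz');W.save('pics/w14.png');H=np.arctan2(.961,.274);W=V('side',f='pics/s14.npz');W.save('pics/s14.png',(130,140,380,320),3)
plan([.470,-.2,.05],down(H-np.pi/2),g=-1)
```

```text
t 23.3 tcp [ 0.4703 -0.1929  0.0888] x [ 0.962 -0.274 -0.002] y [ 0.005  0.025 -1.   ] z [0.273 0.962 0.025] gap 0.0204 F [-0.1 -0.3 -2.5] q [-0.56  0.3  -0.39  0.88  0.02  1.29]
-1 2.9 37.3 -5.9 -1.34 -0.22 -0.30
```

View pics/w14.png

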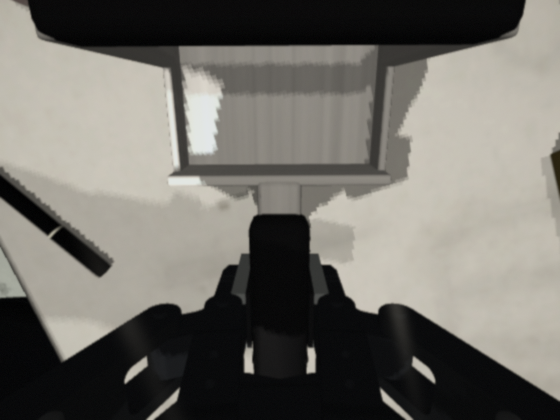

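View pics/s14.png

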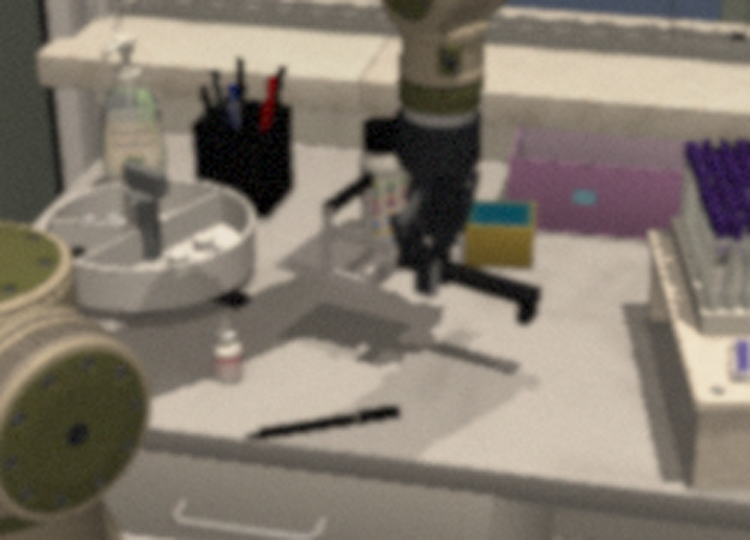

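Call:
{"op": "drive_tool", "data": {"plan": "-1 1 22 -6 -1.4 0 0; -1 0 22 -3 0 0 0; -1 0 12 0 0 0 0; -1 0 0 0 0 0 0"}}

```text
clock: 23.9
tcp_pos: [0.4668, -0.2014, 0.0291]
orientation: [-0.699, 0.702, -0.102, 0.095]
wrist_force: [-0.5, -0.2, -1.4]
finger_gap: 0.0207
```

Run:
```python
from h import *
st()
```

```text
t 23.9 tcp [ 0.4668 -0.2014  0.0291] x [ 0.961 -0.277 -0.009] y [-0.011 -0.003 -1.   ] z [ 0.277  0.961 -0.006] gap 0.0207 F [-0.5 -0.2 -1.4] q [-0.56  0.38 -0.46  0.74 -0.01  1.29]
```

Call:
{"op": "drive_tool", "data": {"plan": "-1 0 3 0 0 0 -0.5; -1 0 3 0 0 0 0; -1 0 2 0 0 0 0"}}

```text
clock: 24.28
tcp_pos: [0.468, -0.2011, 0.025]
orientation: [-0.697, 0.703, -0.098, 0.099]
wrist_force: [-6.7, 5.0, 19.5]
finger_gap: 0.0206
```

Call:
{"op": "drive_tool", "data": {"plan": "1 0 0 0 0 0 0; 1 0 0 0 0 0 0; 1 0 0 0 0 0 0; 1 0 -30 0 0 0 0; 1 0 -45 0 0 0 0; 1 0 -45 0 0 0 0; 1 0 0 -40 0 0 0; 1 0 0 -40 0 0 0"}}

```text
clock: 25.28
tcp_pos: [0.4472, -0.2772, 0.1511]
orientation: [-0.697, 0.704, -0.095, 0.098]
wrist_force: [-0.1, 0.1, 0.1]
finger_gap: 0.0854
```

Run:
```python
from h import *
st();W=V('wrist',f='pics/w15.npz');W.save('pics/w15.png');W=V('side',f='pics/s15.npz');W.save('pics/s15.png',(130,140,380,320),3);T=V('top',f='pics/t15.npz');T.save('pics/t15.png',(90,120,330,310),3)
```

```text
t 25.27 tcp [ 0.4472 -0.2772  0.1511] x [ 0.963 -0.271  0.006] y [ 0.004 -0.011 -1.   ] z [ 0.271  0.963 -0.009] gap 0.0854 F [-0.1  0.1  0.1] q [-0.7   0.27 -0.28  1.02 -0.01  1.14]
```

View pics/w15.png

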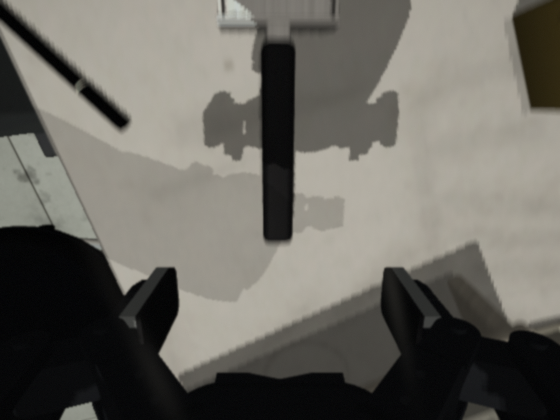

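View pics/s15.png

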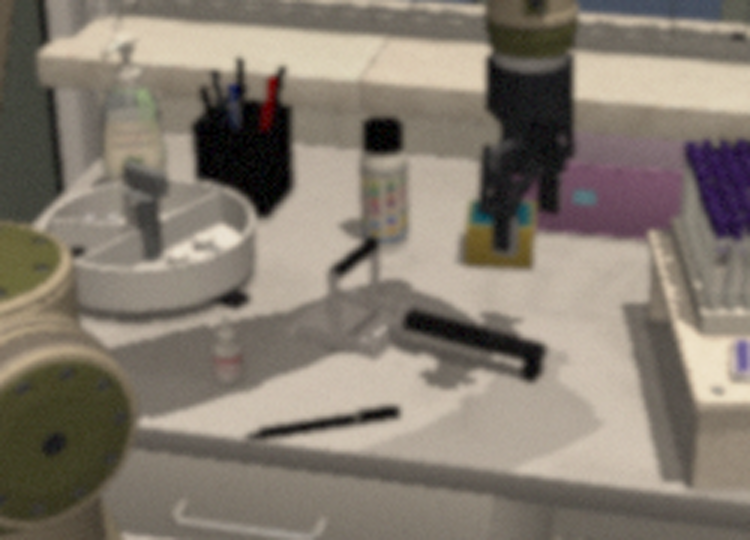

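View pics/t15.png

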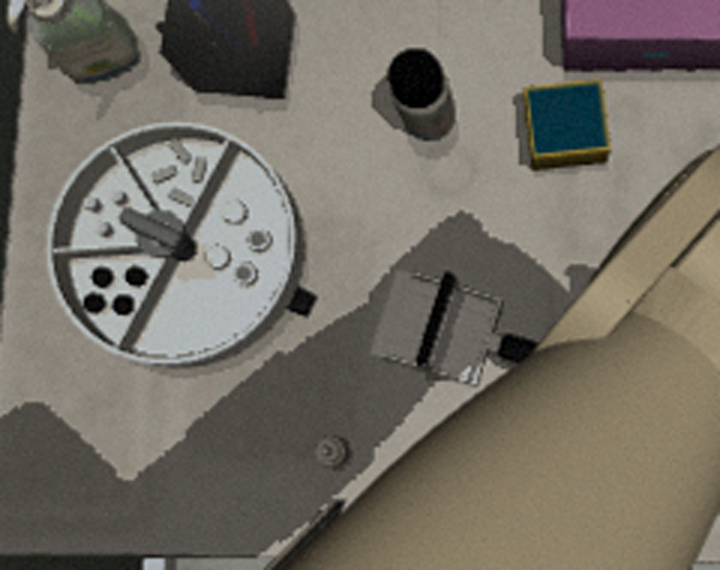

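Run:
```python
from h import *
W=V('pics/w15.npz',0);T=V('pics/t15.npz',0)
print('handle z',[round(float(np.median(W.cloud()[v-4:v+5,275:284,2])),4) for v in(60,120,180,225)])
a,b=[T.plane(90+u/3,120+v/3,.054) for u,v in((236,143),(124,346))];d=a-b
p=T.plane(90+302/3,120+302/3,.010);e=p[:2]-[.558,.112];print('joint',np.arctan2(d[1],d[0])-np.arctan2(e[1],e[0])-np.pi/2)
C=T.cloud();print('loop z',[round(float(C[120+v//3,90+u//3,2]),3) for u,v in((448,285),(438,320),(424,355))])
for u,v in((235,212),(260,239),(217,257),(247,272)):
    q=T.pt(90+u/3,120+v/3);print(np.round(q,3),'r',np.hypot(*(q[:2]-[.558,.112])))
for n,u,v,z in(('bottle',415,75,.133),('drop',330,450,.06),('teal',566,115,.046)):
    print(n,T.plane(90+u/3,120+v/3,z), )
from workcell import job
job.hand_in()
```

```text
handle z [0.0331, 0.0333, 0.0334, 0.0334]
joint -0.025255810997128814
loop z [0.083, 0.08, 0.081]
[0.589 0.067 0.031] r 0.05453471442213464
[0.565 0.044 0.028] r 0.0681235455695269
[0.549 0.081 0.028] r 0.03251936934420302
[0.535 0.053 0.03 ] r 0.06277228646494791
bottle [ 0.68346495 -0.09742012  0.133     ]
drop [ 0.38275733 -0.03076005  0.06      ]
teal [ 0.67907616 -0.22297845  0.046     ]
the job is handed in; nothing more can be done
```

All four caps are in the carousel's wide compartment, and the job was handed in at about 25 s of the 64 s allowed. The hand-in reports no verdict.

**What I did**
1. I turned the drum by its knob through about 35° until the wide compartment faced the pointer.
2. I drew the loaded shovel out by its loop, set it flat on the desk clear of the riser, and let go.
3. I took it by the handle, carried it level, and pressed the edge on the rim with all four caps still on. The wrist force rose by roughly 10 N.
4. I tipped it there to about 44° with the edge still at the rim, then drew it back and laid it flat on the desk. I released it and moved the gripper clear.

**Last checks**
- **Caps:** all four lie 33–68 mm from the turning axis, on the wide side. Their tops are about 30 mm above the desk, well below the rim.
- **Carousel:** the drum stands at about -0.03 rad from the pointer.
- **Shovel:** it is lying flat, with the handle top at 33 mm along its whole length and the loop top at 80–83 mm.
- **Bystanders:** the strip bottle, dropper bottle and lancet box are within a few mm of where they began.

**What I could not confirm**
- The blade's front half was hidden while it was tipped, so I only saw that all four caps were in after drawing back.
- I pressed the shovel on the desk with about 20 N just before letting go.
- The top and wrist cameras disagreed by about 3–5 mm on the carousel's centre, which was within the margins I used.

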